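# Refill the drying tray with the scoop, then hang the scoop up

### The arm

A 6-joint arm with a two-finger parallel gripper is mounted at the origin on the work surface. World frame = base frame: x ahead of the robot, y to its left, z up, the work surface at z = 0. Lengths are in m, angles in rad, forces in N, time in s.
With the tool pointing down it reaches from about 0.275 to 0.825 m from the base axis. Payload 4.9 kg.
Tool frame: the origin (TCP) lies midway between the tips of the shut fingers; the grasp point (between the pads) lies 19 mm behind it; z points along the fingers, y is the direction in which the jaws open and shut (so a half turn about z gives the same grasp; the last joint's range is limited). The gripper opens to 85 mm and grips with 20 to 120 N. Pads are 22 mm wide; open, the fingers measure 114 mm over their backs; the gripper's body (76 mm by 85 mm) begins 54 mm behind the grasp point. The pads swing forward as they close: fully open they stand 13 mm farther back than shut.
Start: joints at [1.081, 0.326, -0.193, 1.052, 0, 1.437], TCP at [0.192, 0.516, 0.197] pointing down, gripper open.
Joint ranges: [-2.65, 2.65], [-0.97, 1.79], [-1.3, 1.35], [-1.93, 2.1], [-1.47, 1.37], [-3.14, 3.14]. Speed limits (rad/s): [2.57, 2.57, 3.14, 3.14, 3.14, 3.14].

### API

Orientations are given as a unit quaternion [x, y, z, w].
In Python, from workcell import bot gives the robot as it stands. The module is installed in compiled form; this text tells all that it offers.
- The arm moves only by the tool servo_tool, never from a script. Its argument "steps" is a list of rows, each a list of 5 numbers: the shift along the tool's x, y, z in m, then the turn about the tool's z in rad, then the closure in counts, from 0 (fully open) to 255 (shut). In form: [[x, y, z, roll, gripper], ...]. A call has exactly 10 rows; each row is the pose to reach, as a shift and turn from the pose commanded when the call began, along the tool's axes at that moment; what a row does not reach only later rows make up. A row lasts 1/8 s, in which the tool goes at most 62.5 mm and 10.7 degrees, less where a joint would pass 70% of its speed; a pose out of reach is approached as far as the arm can. A call with a gripper value outside its range is refused whole. The fingers move at their own pace and stop on an object; "force" is the grip in N (left out, the last holds). Time passes only in rows, so rows that repeat a pose let the fingers close, or fill a call up. It gives the time, the measured TCP pose, the force and the opening at its end, in the units of the state.
- bot.sense(): the state, without advancing time (a new reading comes with each control period).
- bot.camera(name): name is "scene" or "top" or "wrist"; returns the picture (420x560x3 uint8, red, green, blue); there is no depth.
- bot.calibration(name): a dict with "mtx" (3x3 intrinsics, pixels), "rvec" (rotation vector, rad) and "tvec" (3), from world to camera coordinates, as OpenCV has them; the wrist camera has in their place "hand_eye" (4x4, takes a point from camera to tool coordinates, whose origin is the TCP and whose axes are the flange's). Camera axes: x right, y down, z forward; pixel columns grow to the right and rows downward; lengths in m; the calibration is good to about 2 mm. The wrist camera is an equidistant fisheye: a pixel r from the principal point sees the ray r / f radians off the axis. A picture is of the moment at which its call begins: read the wrist's pose just before it. calibration takes no time and is no camera call.
- bot.hand_in(): hands the job in, once; it reports no verdict.
Trained networks look in the newest picture that a camera, given by its name, has taken for a name from the list of things; names that differ only in an ending like _2 or _b are one class to them, and where a whole thing is asked for, a point or a joint stands for the part that bears it (a point fixed in the world has none). Each returns a list of dicts, best first, with "p" (0 to 1); they miss things now and then, are a little off and sometimes report something else, mostly with a low value. They report only what shows in the picture. A call takes as long as a camera call. They do not tell look-alikes from the thing itself.
- bot.cut_out(camera, label): "pixels" (420x560 bool, what is visible of it) and "at" ([column, row] in pixels, amid what is visible of it).
- bot.tip_of(camera, label): "at" ([column, row] in pixels: a listed point, or the origin of a listed thing).
The state is a dict: "time_s": time; "joint_positions": joint angles; "joint_vel": joint speeds; "joint_torque": joint torques, N m; "tool_pos": TCP position; "tool_rot": TCP orientation; "force": force on the tool from outside, world axes, zero at the start; "moment": the same for the moment, N m; "finger_gap": finger opening in m.
Only numpy, scipy, OpenCV 4.12 (cv2) and the standard library are available. Lean on these libraries where they do the work, as an engineer would, in place of code of your own. Each camera call takes 0.05 s, during which the arm holds its last target.

### The job

With the scoop, held by its black handle, carry at least three of the six white drying balls from the grey trough to the steel tray: touch the balls with nothing but the scoop, and leave every ball either in the tray or in the trough. Then stand the empty scoop flat on the bench, let go, take it again across the two sides of its bowl, and hang it on the front of the white slotted unit: handle into the slot, keyhole over the screw head, then slide it down until it is fully home, and let go. Leave the jar, screwdriver, mouse and glass dish where they are.

Things in the scene. Friction and masses are not known exactly. Their poses are not given: they have to be found in the camera images.
- scoop: Aluminium scoop, 200 mm long, about 0.16 kg, lying flat on the bench at the start. Origin: underside, mid-width, at the front face of its upright back plate. +x points to the open mouth, +z up. Bowl x 0 to 96 mm, 64 mm wide outside, 61 inside, 2.5 mm flat floor; side walls 45 mm high from x 0 to 50, falling straight to 8 mm at x 88.
- scoop_lip (a point): Middle of the scoop's front lip (1.6 mm thick): scoop frame x 96, y 0, z 0 mm. Axes as the scoop's.
- scoop_handle (a point): Where to grip the scoop's black handle: scoop frame x -65, y 0, z 32 mm. The handle is a level flat-sided bar from x -4 to -104 behind the back plate, 18 mm wide (y), z 20 to 44. Axes as the scoop's.
- scoop_bowl (a point): Where to take the bowl across its two parallel side walls (64 mm, along y) for hanging: scoop frame x 42, y 0, z 28 mm. Axes as the scoop's.
- scoop_seat (a point): Where the screw's shank sits when the scoop is hung home: scoop frame x -2, y 0, z 80 mm, at the top of the keyhole. The keyhole is in the back plate (x -4 to 0, 64 mm wide, 96 mm high): a 24 mm wide hole whose centre is 18 mm below this point, and from it an 11 mm wide slot leading up, ending 3 mm above this point.
- trough: Fixed grey trough with the balls, 248 mm long (x), 82 mm wide, inside 72 mm wide (y -36 to 36); origin at the centre of its underside. Its floor falls straight along +x from z 31.5 at x -120 to z 12 at x 75 (5.7 degrees); then a steep end rises at 50 degrees to z 65 at x 120. The balls gather against that end, about x 0 to 75.
- trough_entry (a point): Middle of the top of the trough's low -x end wall, trough frame x -122, z 36 mm; scoop and handle go in over it. The side walls are 36 mm high from here to x -55, then rise to 70 mm at x -35 and stay so.
- ball0_center (a point): Centre of a white drying ball, 26 mm in diameter, 14 g (all six alike); it rolls.
- ball1_center (a point): Centre of a white drying ball, 26 mm in diameter, 14 g (all six alike); it rolls.
- ball2_center (a point): Centre of a white drying ball, 26 mm in diameter, 14 g (all six alike); it rolls.
- ball3_center (a point): Centre of a white drying ball, 26 mm in diameter, 14 g (all six alike); it rolls.
- ball4_center (a point): Centre of a white drying ball, 26 mm in diameter, 14 g (all six alike); it rolls.
- ball5_center (a point): Centre of a white drying ball, 26 mm in diameter, 14 g (all six alike); it rolls.
- tray: Fixed open square steel tray, 120 x 120 mm, 35 mm high, walls and floor 4 mm; origin at the centre of its underside.
- unit: Fixed white bench unit, 140 mm deep (x), 160 mm wide (y), 235 mm high, origin at the centre of its underside; its front plane is at its own x -70 and faces -x. A slot 44 mm wide (y -22 to 22) and 168 mm high runs up from the bench through its whole depth, for the scoop's handle; the solid cap above leaves no room for a gripper on the handle.
- screw (a point): Middle of the bare shank of the screw on the unit, 180 mm above the bench, over the slot, 4 mm out from the front plane; axes as the unit's. Shank 6 mm thick, 8 mm long; head 15 mm in diameter, 4 mm thick. Hung home, the scoop is level, its mouth points out of the unit (unit's -x) and scoop_seat lies here, with about 4 mm play along the shank.
- jar: Bystander: glass jar with steel cap, 50 mm in diameter, 75 mm high; origin centre of its underside.
- driver: Bystander: screwdriver with black handle, 170 mm long, lying; origin at mid-length on the bench.
- mouse: Bystander: black computer mouse, 100 x 58 x 32 mm; origin centre of its underside.
- dish: Bystander: shallow glass dish, 90 mm in diameter, 16 mm high; origin centre of its underside.
There are look-alikes about, which are no part of the job. Several things look just like the tray: the one meant starts farthest from the robot's base.

How it is judged:
By the outcome, as a careful person would: the job done as asked, in the order asked, and still so for the second after the job is handed in, with the robot touching nothing.
It also fails if it takes over 72 s, if anything falls off the work surface, if the arm or the gripper's body presses on something with over 40 N, if the wrist force passes 120 N, or if a joint passes its speed limit or range.

## Working session

There is one attempt and no reset: what is moved stays moved. The work goes in short steps, Python scripts to look and compute and a tool call to move; the robot and the scene stay as the last step left them, time stands still between calls to the robot, and variables do not carry over. Pictures are saved under pics/ and viewed, and the job is handed in when it is done.

Besides the shell and the picture viewer there is one more tool, called after "Call:" as name(argument=value, ...) on one line, values as JSON. servo_tool: Moves the arm, as the interface text tells. Its arguments: {"type":"object","properties":{"steps":{"type":"array","items":{"type":"array","items":{"type":"number"}}},"force":{"type":"number"}},"required":["steps"]}

```bash
mkdir -p pics; ls
python3 - <<'E'
from workcell import bot
import cv2
print(bot.sense())
for n in ("scene","top","wrist"):
    im=bot.camera(n); cv2.imwrite(f"pics/{n}0.png",im[:,:,::-1])
    print(n,bot.calibration(n))
E
```

```text
pics
{'time_s': 0.0, 'joint_positions': array([ 1.08078478e+00,  3.26925700e-01, -1.93617766e-01,  1.05202174e+00,
       -7.02843624e-06,  1.43661658e+00]), 'joint_vel': array([ 0.00071528, -0.0002197 ,  0.00054989,  0.00169069, -0.00145984,
        0.00056589]), 'joint_torque': array([-1.38288698e-05, -4.43395650e+01,  2.62441581e+01,  1.55269483e-02,
       -3.55056682e-05,  5.66768307e-06]), 'tool_pos': array([0.1912668 , 0.51495748, 0.19579895]), 'tool_rot': array([ 1.76978685e-01,  9.84214287e-01, -8.42794449e-04, -2.68226388e-04]), 'force': array([ 0.50906334, -0.17024676,  0.5253041 ]), 'moment': array([-0.03067701,  0.0011927 , -0.01434994]), 'finger_gap': 0.08515994512599781}
scene {'mtx': array([[532.69443791,   0.        , 280.40253773],
       [  0.        , 532.69443791, 213.72402176],
       [  0.        ,   0.        ,   1.        ]]), 'rvec': array([ 1.7597795 ,  1.49331113, -0.74780742]), 'tvec': array([-0.11610794, -0.17596404,  1.88918338])}
top {'mtx': array([[533.71512945,   0.        , 283.07380275],
       [  0.        , 533.71512945, 217.35658618],
       [  0.        ,   0.        ,   1.        ]]), 'rvec': array([ 2.10557937, -2.13348155,  0.16798256]), 'tvec': array([0.04909172, 0.51638863, 1.55065291])}
wrist {'mtx': array([[325.1922621 ,   0.        , 278.35136394],
       [  0.        , 325.1922621 , 213.25895641],
       [  0.        ,   0.        ,   1.        ]]), 'hand_eye': array([[-2.39790408e-04, -9.47966789e-01, -3.18369142e-01,
         8.21600336e-02],
       [ 9.99999445e-01, -5.53942922e-04,  8.96221337e-04,
        -1.74020861e-04],
       [-1.02594640e-03, -3.18368750e-01,  9.47966395e-01,
        -1.77089054e-01],
       [ 0.00000000e+00,  0.00000000e+00,  0.00000000e+00,
         1.00000000e+00]])}
```

View pics/scene0.png

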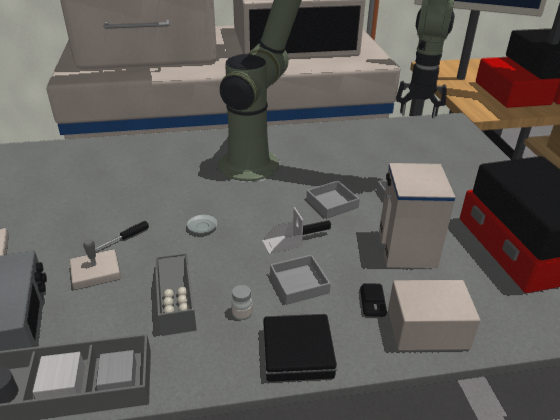

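View pics/top0.png

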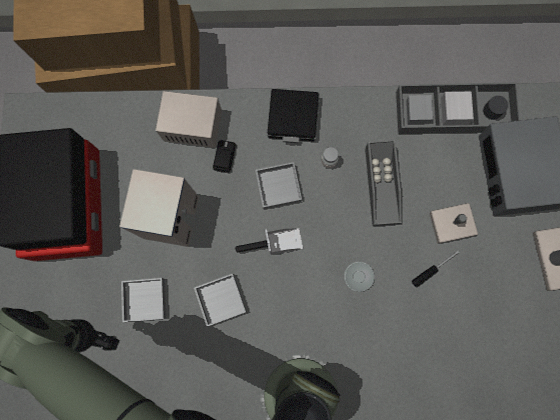

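View pics/wrist0.png

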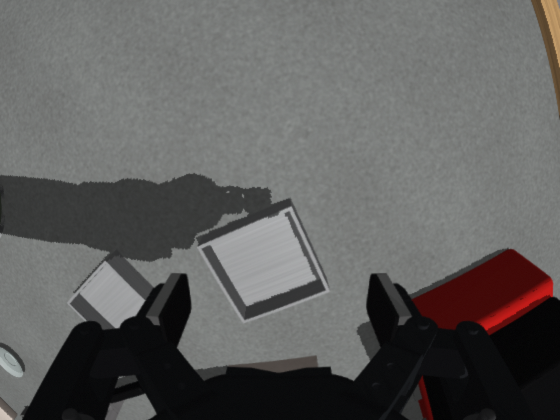

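```bash
cat > h.py <<'E'
import numpy as np, cv2, pickle
from scipy.spatial.transform import Rotation as R
from workcell import bot
def cal(n):
    c=bot.calibration(n); return c["mtx"],cv2.Rodrigues(np.array(c["rvec"]))[0],np.array(c["tvec"])
def proj(n,P):
    K,Rm,t=cal(n); p=(np.atleast_2d(P)@Rm.T+t)@K.T; return p[:,:2]/p[:,2:]
def ray(n,uv):
    K,Rm,t=cal(n); d=Rm.T@np.linalg.solve(K,[uv[0],uv[1],1]); return -Rm.T@t,d/np.linalg.norm(d)
def onz(n,uv,z):
    o,d=ray(n,uv); return o+d*(z-o[2])/d[2]
def tri(a,b):
    (o1,d1),(o2,d2)=ray("top",a),ray("scene",b)
    A=np.stack([d1,-d2],1); s=np.linalg.lstsq(A,o2-o1,rcond=None)[0]
    p,q=o1+s[0]*d1,o2+s[1]*d2
    return (p+q)/2,np.linalg.norm(p-q)
E
python3 - <<'E'
from h import *
bot.camera("top");bot.camera("scene")
D={}
for n in("top","scene"):
    for l in ["scoop","scoop_lip","scoop_handle","scoop_bowl","scoop_seat","trough","trough_entry","tray","unit","screw","ball0_center"]:
        r=bot.tip_of(n,l); D[n,l]=r
        print(n,l,[(round(x["p"],2),np.round(x["at"],1).tolist()) for x in r][:8])
for l in ["scoop","trough","tray","unit"]:
    for n in("top","scene"):
        D[n,l,"m"]=bot.cut_out(n,l); print(n,l,[(round(x["p"],2),x["pixels"].sum(),np.round(x["at"]).tolist()) for x in D[n,l,"m"]])
pickle.dump(D,open("D.pkl","wb"))
print(bot.sense()["time_s"])
for n in("top","scene"):
    for l in ["scoop_lip","scoop_handle"]:pass
print(onz("top",(305,390),0))
E
```

```text
top scoop [(0.69, [272.2, 243.4])]
top scoop_lip [(0.59, [300.8, 236.9]), (0.56, [269.7, 242.6]), (0.39, [249.2, 244.1])]
top scoop_handle [(0.61, [246.8, 245.1])]
top scoop_bowl [(0.92, [283.9, 240.0])]
top scoop_seat [(0.83, [267.7, 238.1]), (0.38, [300.7, 240.9])]
top trough [(0.67, [382.3, 186.9]), (0.18, [270.8, 242.1])]
top trough_entry [(0.96, [385.5, 219.9]), (0.68, [388.0, 169.3]), (0.41, [376.3, 179.0]), (0.26, [303.4, 237.1])]
top tray [(0.93, [276.7, 190.3]), (0.85, [220.1, 301.2]), (0.64, [150.4, 300.1])]
top unit [(0.58, [172.6, 214.9])]
top screw [(0.64, [186.5, 208.3]), (0.36, [267.3, 242.0])]
top ball0_center [(0.69, [359.2, 274.5]), (0.57, [378.1, 164.0])]
scene scoop [(0.95, [294.4, 239.7]), (0.17, [202.9, 221.8])]
scene scoop_lip [(0.77, [266.8, 249.8])]
scene scoop_handle [(0.58, [315.9, 226.3]), (0.45, [296.3, 216.9])]
scene scoop_bowl [(0.98, [284.3, 235.5])]
scene scoop_seat [(0.57, [297.2, 217.0])]
scene trough []
scene trough_entry [(0.75, [171.8, 256.2])]
scene tray [(0.76, [331.2, 204.3]), (0.59, [299.1, 282.9]), (0.27, [175.9, 294.9])]
scene unit [(0.73, [405.4, 245.1]), (0.46, [369.0, 301.0])]
scene screw [(0.92, [390.3, 194.8])]
scene ball0_center [(0.61, [182.5, 308.8])]
top scoop [(0.93, np.int64(1016), [281.0, 243.0]), (0.61, np.int64(238), [422.0, 277.0])]
scene scoop [(0.91, np.int64(1314), [291.0, 233.0])]
top trough [(0.95, np.int64(2283), [384.0, 187.0])]
scene trough [(0.6, np.int64(2182), [174.0, 285.0])]
top tray [(0.91, np.int64(1597), [279.0, 184.0]), (0.89, np.int64(1780), [147.0, 299.0]), (0.75, np.int64(1771), [221.0, 302.0])]
scene tray [(0.73, np.int64(228), [135.0, 229.0]), (0.63, np.int64(1956), [299.0, 281.0]), (0.55, np.int64(124), [381.0, 186.0])]
top unit [(0.57, np.int64(4454), [161.0, 204.0])]
scene unit [(0.6, np.int64(6636), [414.0, 211.0])]
1.75
[ 0.01407704 -0.01486718  0.        ]
```

Run:
```python
from h import *
t=cv2.imread("pics/top0.png"); s=cv2.imread("pics/scene0.png")
a=cv2.resize(t[130:320,100:420],None,fx=2.5,fy=2.5,interpolation=cv2.INTER_CUBIC);cv2.imwrite("pics/topc.png",a)
a=cv2.resize(s[150:340,140:460],None,fx=2.5,fy=2.5,interpolation=cv2.INTER_CUBIC);cv2.imwrite("pics/scenec.png",a)
for nm,z,pt in [("lip",0,(300.8,236.9)),("handle",.032,(246.8,245.1)),("bowl",.028,(283.9,240)),("seat",.08,(267.7,238.1)),("org",0,(272,243.4)),("entry",.036,(385.5,219.9)),("tray",0,(276.7,190.3)),("screw",.18,(186.5,208.3)),("trough",0,(382.3,186.9))]:
    print(nm,onz("top",pt,z).round(4))
for nm,a,b in [("lip",(300.8,236.9),(266.8,249.8)),("handle",(246.8,245.1),(315.9,226.3)),("bowl",(283.9,240),(284.3,235.5)),("seat",(267.7,238.1),(297.2,217)),("entry",(385.5,219.9),(171.8,256.2)),("screw",(186.5,208.3),(390.3,194.8)),("tray",(276.7,190.3),(299.1,282.9))]:
    print(nm,tri(a,b))
```

```text
lip [ 0.4638 -0.0104  0.    ]
handle [0.4368 0.1522 0.032 ]
bowl [0.4512 0.0409 0.028 ]
seat [0.4503 0.0871 0.08  ]
org [0.445  0.0779 0.    ]
entry [ 0.5065 -0.2645  0.036 ]
tray [0.6111 0.062  0.    ]
screw [0.5224 0.3058 0.18  ]
trough [ 0.6166 -0.2656  0.    ]
lip (array([ 0.46583608, -0.0059063 , -0.00975197]), np.float64(0.009331068835606821))
handle (array([0.43602135, 0.14964435, 0.0343111 ]), np.float64(0.004792895818172189))
bowl (array([0.45236121, 0.04615805, 0.02534956]), np.float64(0.010486517366010932))
seat (array([0.44974647, 0.08730695, 0.08456264]), np.float64(0.0008537976996837583))
entry (array([ 0.50663937, -0.26453944,  0.03525744]), np.float64(0.00019788077735011334))
screw (array([0.52380802, 0.3127367 , 0.18456612]), np.float64(0.015918405712176963))
tray (array([ 0.61374539,  0.06288441, -0.01085979]), np.float64(0.001109502912574849))
```

View pics/topc.png

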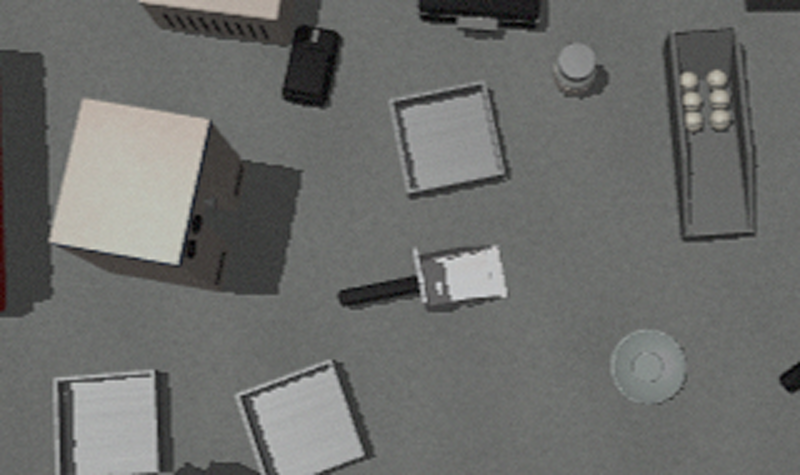

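View pics/scenec.png

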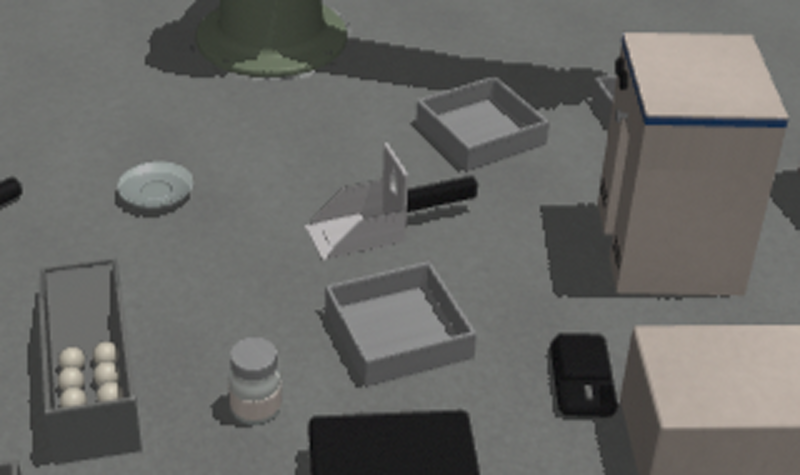

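Run:
```python
from h import *
t=cv2.imread("pics/top0.png")
def crop(x0,y0,w,h,f): return cv2.resize(t[y0:y0+h,x0:x0+w],None,fx=f,fy=f,interpolation=cv2.INTER_CUBIC)
a=np.hstack([crop(360,135,50,95,6),crop(250,155,70,95,6)]);cv2.imwrite("pics/c1.png",a); print(a.shape)
a=crop(115,160,85,90,6);cv2.imwrite("pics/c2.png",a)
```

```text
(570, 720, 3)
```

View pics/c1.png

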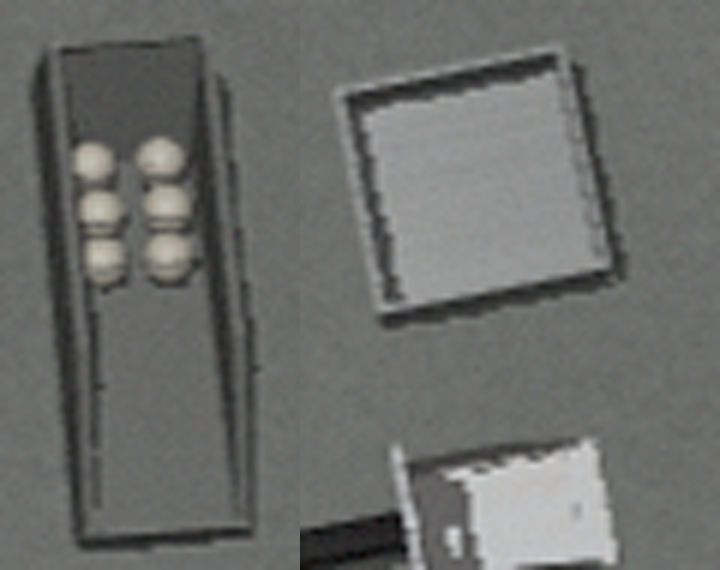

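View pics/c2.png

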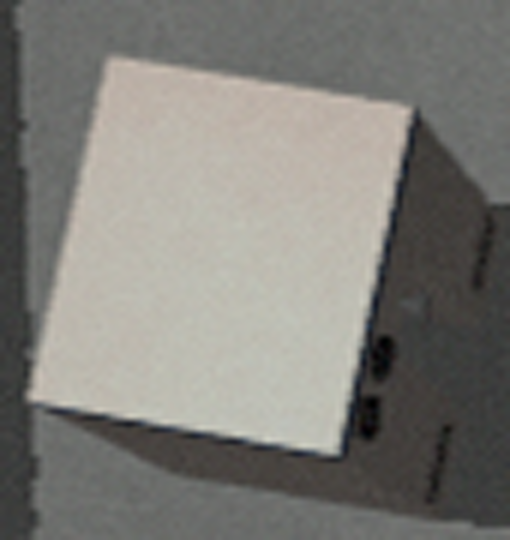

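```bash
cat >> h.py <<'E'
from scipy.optimize import least_squares
def fit2d(cam,pix,model,x0):
    pix=np.array(pix,float); model=np.array(model,float)
    def place(p):
        c,s=np.cos(p[2]),np.sin(p[2])
        return np.c_[p[0]+c*model[:,0]-s*model[:,1],p[1]+s*model[:,0]+c*model[:,1],model[:,2]]
    r=least_squares(lambda p:(proj(cam,place(p))-pix).ravel(),x0)
    return r.x,np.round((proj(cam,place(r.x))-pix),2)
E
python3 - <<'E'
from h import *
o=np.array([115,160])
u=np.array([(108,57),(414,106),(342,456),(30,402)])/6+o
m=[(.07,-.08,.235),(-.07,-.08,.235),(-.07,.08,.235),(.07,.08,.235)]
m=[(.07,.08,.235),(-.07,.08,.235),(-.07,-.08,.235),(.07,-.08,.235)]
p,e=fit2d("top",u,m,[.5,.38,1.7]); print("unit",p,e.tolist())
c,s=np.cos(p[2]),np.sin(p[2]); sc=[p[0]-.074*c,p[1]-.074*s,.18]; print("screw",sc,proj("top",sc),proj("scene",sc))
o=np.array([250,155])
t=np.array([(35,92),(265,48),(322,268),(82,315)])/6+o
p,e=fit2d("top",t,[(.06,.06,.035),(.06,-.06,.035),(-.06,-.06,.035),(-.06,.06,.035)],[.62,.06,0]);print("tray",p,e.tolist(),np.hypot(*p[:2]))
o=np.array([360,135])
t=np.array([(80,535),(252,530),(202,38),(50,45)])/6+o
p,e=fit2d("top",t,[(-.124,.041,.036),(-.124,-.041,.036),(.124,-.041,.07),(.124,.041,.07)],[.62,-.26,0]);print("trough",p,e.tolist())
E
```

```text
unit [0.53053983 0.38703477 4.20781361] [[56.74, 18.41], [-39.06, -13.5], [-57.9, -20.31], [39.34, 13.35]]
screw [np.float64(0.5663140778221377), np.float64(0.4518128819368502), 0.18] [[134.43119613 193.56355281]] [[443.09552273 201.13667521]]
tray [0.61941243 0.05280859 0.19744571] [[0.31, 0.09], [0.25, -0.64], [-0.9, 0.08], [0.34, 0.46]] 0.6216594796707613
trough [ 0.61701488 -0.26310916  0.05593758] [[0.54, 1.04], [-0.76, -0.04], [1.04, -0.9], [-0.82, -0.14]]
```

Run:
```python
from h import *
o=np.array([115,160])
u=np.array([(108,57),(414,106),(342,456),(30,402)])/6+o
m=[(.07,-.08,.235),(-.07,-.08,.235),(-.07,.08,.235),(.07,.08,.235)]
p,e=fit2d("top",u,m,[.5,.38,1.4]); print("unit",p,np.degrees(p[2]),e.tolist())
c,s=np.cos(p[2]),np.sin(p[2]); sc=[p[0]-.074*c,p[1]-.074*s,.18]; print("screw",sc,proj("top",sc),proj("scene",sc))
s=np.array([[400,165],[0,0]])
im=cv2.imread("pics/scene0.png")
a=cv2.resize(im[150:270,370:460],None,fx=5,fy=5,interpolation=cv2.INTER_CUBIC);cv2.imwrite("pics/c3.png",a)
```

```text
unit [0.52917442 0.38644011 1.39077264] 79.68540257388456 [[0.17, -0.12], [-0.06, -0.07], [-0.21, -0.08], [0.1, 0.26]]
screw [np.float64(0.5159245033833112), np.float64(0.31363599353913574), 0.18] [[183.62039855 210.63650108]] [[386.38334784 194.98191184]]
```

View pics/c3.png

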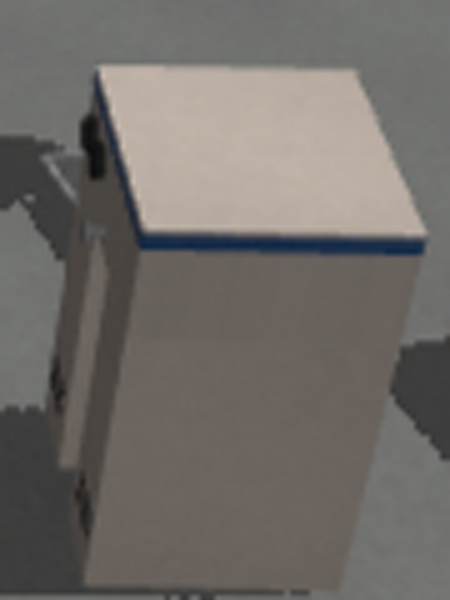

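```bash
cat >> h.py <<'E'
def state():
    s=bot.sense(); Rm=R.from_quat(s["tool_rot"]).as_matrix(); return s,Rm
def go(x,y,z,az):
    s,Rm=state(); d=Rm.T@(np.array([x,y,z])-s["tool_pos"])
    cur=np.arctan2(Rm[1,0],Rm[0,0]); r=(cur-np.radians(az)+np.pi)%(2*np.pi)-np.pi
    print("t",round(s["time_s"],2),"pos",s["tool_pos"].round(4),"az",round(np.degrees(cur),2),"F",s["force"].round(1),"M",s["moment"].round(2),"gap",round(s["finger_gap"],4),"MOVE",d.round(4),"roll",round(r,3))
def wproj(P,s):
    H=bot.calibration("wrist"); E=np.array(H["hand_eye"]);K=H["mtx"]
    Rm=R.from_quat(s["tool_rot"]).as_matrix()
    pt=(np.atleast_2d(P)-s["tool_pos"])@Rm
    pc=(pt-E[:3,3])@E[:3,:3]
    th=np.arctan2(np.hypot(pc[:,0],pc[:,1]),pc[:,2]); ph=np.arctan2(pc[:,1],pc[:,0])
    return np.c_[K[0,2]+K[0,0]*th*np.cos(ph),K[1,2]+K[0,0]*th*np.sin(ph)]
def wray(uv,s):
    H=bot.calibration("wrist"); E=np.array(H["hand_eye"]);K=H["mtx"]
    Rm=R.from_quat(s["tool_rot"]).as_matrix()
    v=(np.array(uv,float)-K[:2,2])/K[0,0]; th=np.hypot(*v)
    d=np.array([v[0]/th*np.sin(th),v[1]/th*np.sin(th),np.cos(th)])
    return s["tool_pos"]+Rm@E[:3,3],Rm@E[:3,:3]@d
def wonz(uv,z,s):
    o,d=wray(uv,s); return o+d*(z-o[2])/d[2]
def fit2w(s,pix,model,x0):
    pix=np.array(pix,float); model=np.array(model,float)
    def place(p):
        c,q=np.cos(p[2]),np.sin(p[2])
        return np.c_[p[0]+c*model[:,0]-q*model[:,1],p[1]+q*model[:,0]+c*model[:,1],model[:,2]]
    r=least_squares(lambda p:(wproj(place(p),s)-pix).ravel(),x0)
    return r.x,np.round((wproj(place(r.x),s)-pix),1)
E
python3 -c "
from h import *
go(.437,.150,.17,99)"
```

```text
t 1.75 pos [0.1916 0.5156 0.1966] az 159.61 F [-0.4  0.8 -0.5] M [-0.05  0.05  0.03] gap 0.0857 MOVE [-0.3574 -0.2572  0.0266] roll 1.058
```

Call:
servo_tool(steps=[[-0.358, -0.256, 0.026, 1.058, 0], [-0.358, -0.256, 0.026, 1.058, 0], [-0.358, -0.256, 0.026, 1.058, 0], [-0.358, -0.256, 0.026, 1.058, 0], [-0.358, -0.256, 0.026, 1.058, 0], [-0.358, -0.256, 0.026, 1.058, 0], [-0.358, -0.256, 0.026, 1.058, 0], [-0.358, -0.256, 0.026, 1.058, 0], [-0.358, -0.256, 0.026, 1.058, 0], [-0.358, -0.256, 0.026, 1.058, 0]])

```text
time_s: 3.0
tool_pos: [0.4372, 0.152, 0.1706]
tool_rot: [0.649, 0.761, -0.0, -0.0]
force: [-0.7, -0.2, 0.7]
finger_gap: 0.0852
```

Run:
```python
from h import *
go(.437,.150,.17,99)
s=bot.sense(); pickle.dump(s,open("s1.pkl","wb"))
im=bot.camera("wrist"); cv2.imwrite("pics/w1.png",im[:,:,::-1])
s2=bot.sense(); print(s2["tool_pos"])
for l in ["scoop","scoop_lip","scoop_handle","scoop_bowl","scoop_seat"]:
    r=bot.tip_of("wrist",l); print(l,[(round(x["p"],2),np.round(x["at"],1).tolist()) for x in r][:3])
```

```text
t 3.0 pos [0.4372 0.152  0.1706] az 99.12 F [-0.7 -0.2  0.7] M [-0.03 -0.03 -0.01] gap 0.0852 MOVE [-0.002  -0.0005  0.0006] roll 0.002
[0.4371636  0.15217985 0.17066613]
scoop [(0.96, [277.9, 239.7])]
scoop_lip [(0.82, [280.1, 303.5]), (0.18, [463.1, 6.4])]
scoop_handle []
scoop_bowl [(0.73, [276.2, 284.4])]
scoop_seat [(0.8, [281.2, 269.4])]
```

View pics/w1.png

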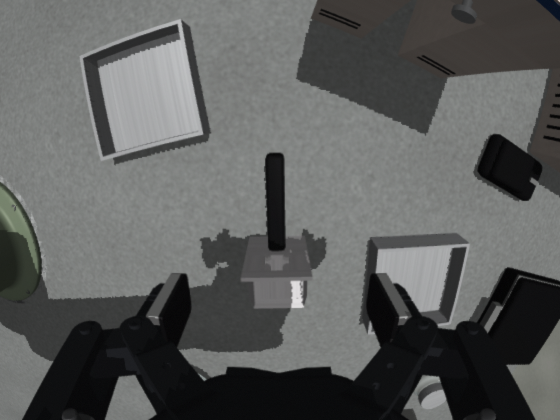

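Run:
```python
from h import *
s=pickle.load(open("s1.pkl","rb"))
im=cv2.imread("pics/w1.png"); a=cv2.resize(im[145:315,220:335],None,fx=4.5,fy=3.5,interpolation=cv2.INTER_CUBIC);cv2.imwrite("pics/w1c.png",a)
a=cv2.resize(im[145:315,220:335],None,fx=4,fy=4,interpolation=cv2.INTER_CUBIC)[:600];cv2.imwrite("pics/w1c.png",a)
```

```text
(no output)
```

View pics/w1c.png

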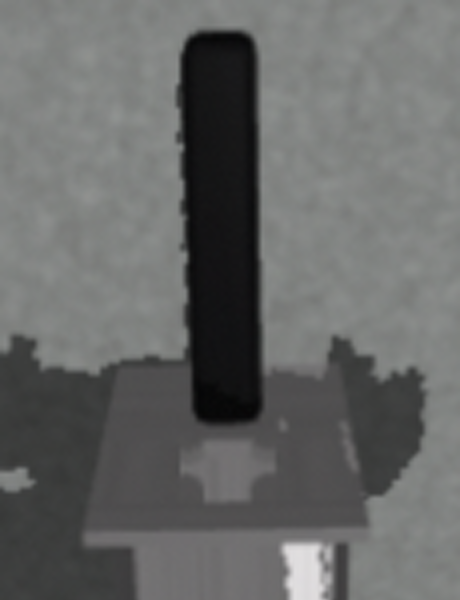

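Run:
```python
from h import *
s=pickle.load(open("s1.pkl","rb"))
px=np.array([(187,35),(253,35),(194,420),(262,418),(85,530),(368,527)])/4+np.array([220,145])
# image right: camera x=tool y; 
Rm=R.from_quat(s["tool_rot"]).as_matrix(); print(Rm[:,1])
m=np.array([(-104,-9,44),(-104,9,44),(-4,-9,44),(-4,9,44),(-4,-32,96),(-4,32,96)])/1e3
for q in (m,m*[1,-1,1]):
    p,e=fit2w(s,px,q,[.445,.08,-1.41]); print(p,np.degrees(p[2]),e.tolist())
    c,q=np.cos(p[2]),np.sin(p[2])
    f=lambda x,z:[p[0]+c*x,p[1]+q*x,z]
    print("handle",f(-.065,.032)); print("top proj",proj("top",[f(.096,0),f(-.104,.044)]).round(1))
```

```text
[ 9.87366980e-01  1.58449800e-01 -3.28745033e-04]
[ 0.4457923   0.08766484 -1.39613242] -79.99249550462133 [[-1.3, 0.2], [1.4, -0.1], [-0.4, 1.3], [0.1, 1.6], [-0.6, -1.2], [0.7, -1.4]]
handle [np.float64(0.4344967816339828), np.float64(0.15167586242717213), 0.032]
top proj [[299.7 237.3]
 [233.7 247.8]]
[ 0.44607043  0.08623445 -1.39338056] -79.8348251586996 [[17.6, 1.4], [-18.0, 1.8], [17.1, 2.3], [-17.3, 3.1], [71.5, -0.8], [-71.2, 1.0]]
handle [np.float64(0.4345988120653366), np.float64(0.15021414961966884), 0.032]
top proj [[300.1 237.2]
 [234.2 247.8]]
```

```bash
python3 -c "
from h import *
go(.4345,.1517,.013,100)"
```

```text
t 3.3 pos [0.4376 0.1516 0.1707] az 99.08 F [-0.7 -0.4 -0.1] M [ 0.02  0.01 -0.01] gap 0.0855 MOVE [ 0.0006 -0.0031  0.1577] roll -0.016
```

Call:
servo_tool(steps=[[0, -0.003, 0.06, -0.016, 0], [0, -0.003, 0.11, -0.016, 0], [0, -0.003, 0.157, -0.016, 0], [0, -0.003, 0.157, -0.016, 100], [0, -0.003, 0.157, -0.016, 255], [0, -0.003, 0.157, -0.016, 255], [0, -0.003, 0.157, -0.016, 255], [0, -0.003, 0.157, -0.016, 255], [0, -0.003, 0.11, -0.016, 255], [0, -0.003, 0.07, -0.016, 255]], force=20)

```text
time_s: 4.55
tool_pos: [0.4348, 0.1504, 0.1019]
tool_rot: [0.643, 0.766, -0.0, -0.0]
force: [1.2, 0.2, -0.7]
finger_gap: 0.0002
```

Run:
```python
from h import *
go(.437,.150,.17,99)
for n in ("wrist","scene"):
    im=bot.camera(n); 
    if n=="scene": im=cv2.resize(im[150:300,200:400],None,fx=3.5,fy=3.5)
    cv2.imwrite(f"pics/{n}2.png",im[:,:,::-1])
go(.437,.150,.17,99)
```

```text
t 4.55 pos [0.4348 0.1504 0.1019] az 99.91 F [ 1.2  0.2 -0.7] M [-0.05 -0.09  0.  ] gap 0.0002 MOVE [-0.0007  0.0021 -0.0681] roll 0.016
t 4.65 pos [0.4384 0.1511 0.1047] az 99.92 F [-0.  -0.9 -0.3] M [-0.04 -0.01 -0.06] gap 0.0 MOVE [-0.0008 -0.001  -0.0653] roll 0.016
```

View pics/wrist2.png

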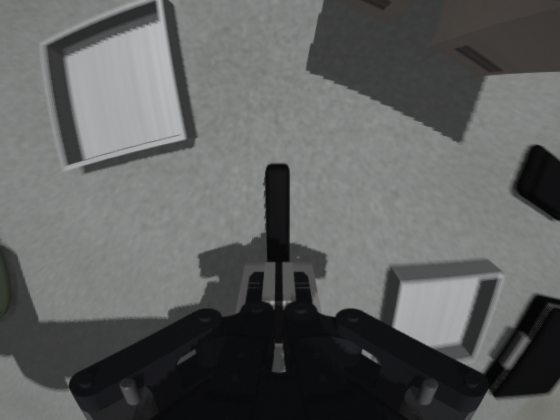

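View pics/scene2.png

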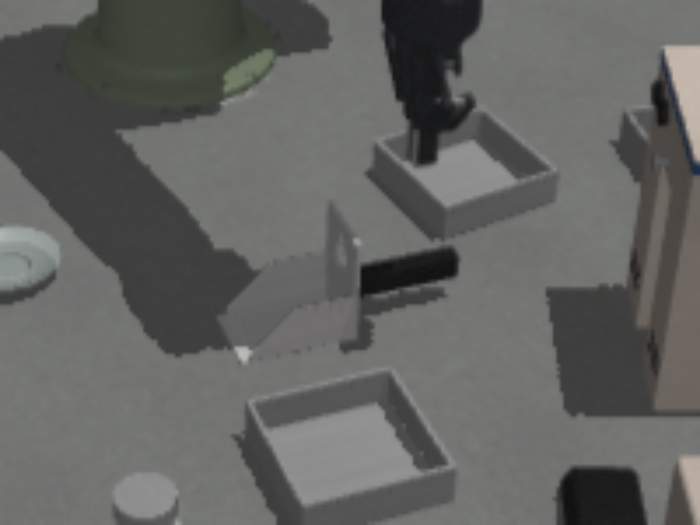

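```bash
python3 -c "
from h import *
go(.4345,.1517,.013,100)"
```

```text
t 4.65 pos [0.4384 0.1511 0.1047] az 99.92 F [-0.  -0.9 -0.3] M [-0.04 -0.01 -0.06] gap 0.0 MOVE [ 0.0013 -0.0044  0.0917] roll -0.001
```

Call:
servo_tool(steps=[[0, 0, 0, 0, 120], [0, 0, 0, 0, 120], [0, 0, 0, 0, 120], [0, 0, 0.045, 0, 120], [0, 0, 0.09, 0, 120], [0, 0, 0.09, 0, 255], [0, 0, 0.09, 0, 255], [0, 0, 0.09, 0, 255], [0, 0, 0.09, 0, 255], [0, 0, 0.09, 0, 255]], force=20)

```text
time_s: 5.9
tool_pos: [0.4356, 0.1506, 0.0113]
tool_rot: [0.643, 0.766, 0.001, 0.0]
force: [0.1, -0.5, 1.3]
finger_gap: -0.0004
```

```bash
python3 -c "
from h import *
go(.4345,.1517,.013,100)"
```

```text
t 5.9 pos [0.4356 0.1506 0.0113] az 99.92 F [ 0.1 -0.5  1.3] M [-0.06  0.04  0.03] gap -0.0004 MOVE [ 0.0013 -0.0009 -0.0017] roll -0.001
```

Run:
```python
from h import *
im=bot.camera("wrist"); cv2.imwrite(f"pics/w3.png",im[:,:,::-1])
im=bot.camera("scene"); im=cv2.resize(im[150:300,200:400],None,fx=3.5,fy=3.5); cv2.imwrite(f"pics/s3.png",im[:,:,::-1])
im=bot.camera("top"); im=cv2.resize(im[180:300,180:340],None,fx=4,fy=4); cv2.imwrite(f"pics/t3.png",im[:,:,::-1])
go(.437,.150,.17,99)
```

```text
t 6.05 pos [0.4352 0.1505 0.0108] az 99.91 F [-0.2 -0.7 -0.3] M [-0.03 -0.03  0.  ] gap -0.0001 MOVE [-0.0008  0.0018 -0.1592] roll 0.016
```

View pics/w3.png

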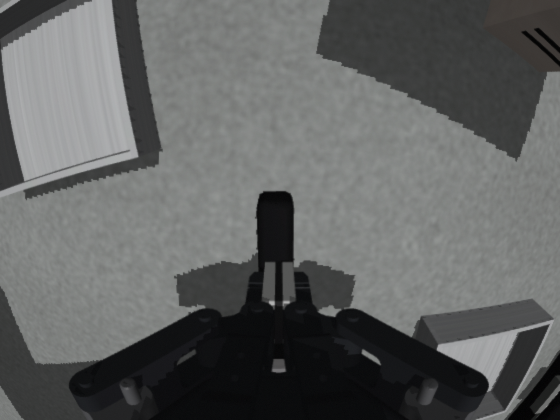

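View pics/s3.png

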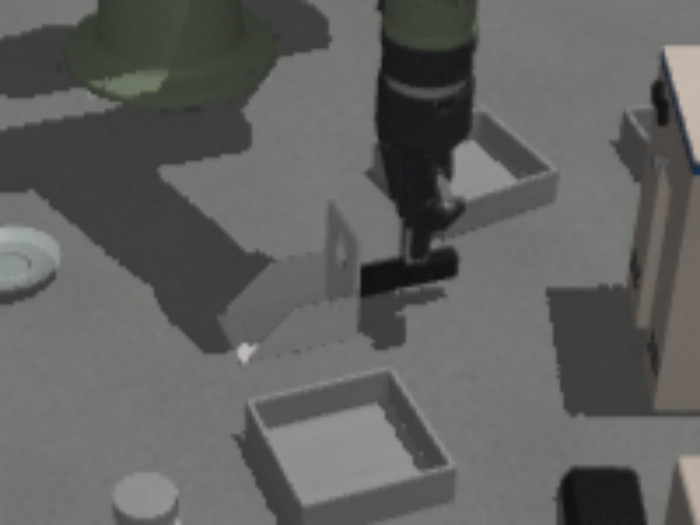

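View pics/t3.png

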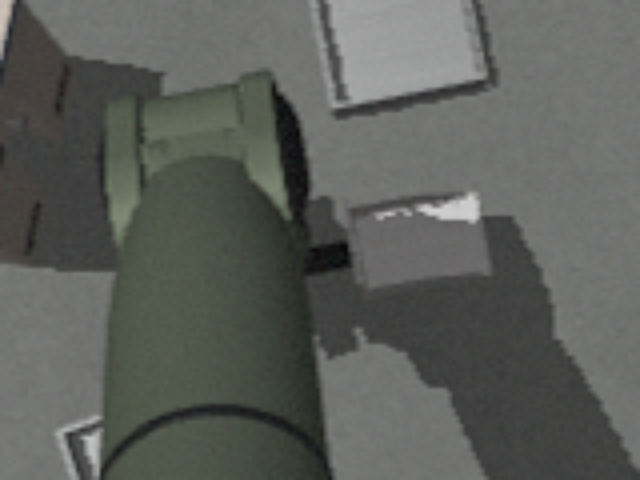

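Run:
```python
from h import *
s=bot.sense(); T=s["tool_pos"]
print("TCP",wproj([T,T+[0,0,.019],T+[0,0,.054]],s).round(1))
o=np.array([.4458,.0877]);d=np.array([np.cos(-1.396),np.sin(-1.396)]); n=np.array([-d[1],d[0]])
P=[[*(o+d*x+n*y),z] for x,y,z in [(-.104,-.009,.044),(-.104,.009,.044),(-.065,-.009,.044),(-.065,.009,.044),(-.104,0,.02)]]
print(wproj(P,s).round(1))
im=cv2.imread("pics/w3.png"); cv2.imwrite("pics/w3c.png",cv2.resize(im[170:350,190:370],None,fx=3.3,fy=3.3,interpolation=cv2.INTER_CUBIC))
```

```text
TCP [[278.9 249. ]
 [279.  263.5]
 [279.2 299. ]]
[[258.5 199.5]
 [297.5 199.4]
 [260.4 274. ]
 [296.  273.9]
 [278.  187. ]]
```

View pics/w3c.png

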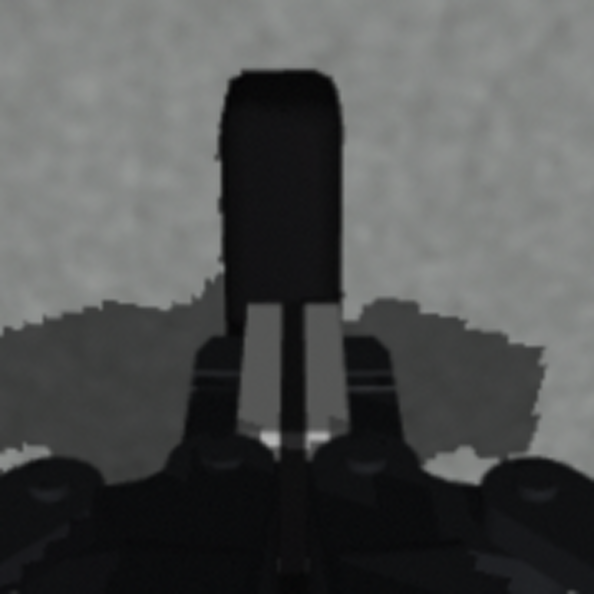

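Run:
```python
from h import *
s=bot.sense(); T=s["tool_pos"]; Rm=R.from_quat(s["tool_rot"]).as_matrix()
for x in (.011,0,-.011):
  for z in (0,-.019,-.033,-.045,-.06):
    print(x,z,wproj([T+Rm@[x,0.0,z],T+Rm@[x,0.011,z]],s).round(0).tolist(), (T+Rm@[x,0,z])[2].round(3))
print(s["joint_torque"].round(2),s["joint_positions"].round(3))
```

```text
0.011 0 [[279.0, 232.0], [298.0, 232.0]] 0.011
0.011 -0.019 [[279.0, 245.0], [300.0, 245.0]] 0.03
0.011 -0.033 [[279.0, 257.0], [301.0, 257.0]] 0.044
0.011 -0.045 [[279.0, 268.0], [303.0, 268.0]] 0.056
0.011 -0.06 [[279.0, 285.0], [306.0, 285.0]] 0.071
0 0 [[279.0, 249.0], [297.0, 249.0]] 0.011
0 -0.019 [[279.0, 264.0], [299.0, 263.0]] 0.03
0 -0.033 [[279.0, 276.0], [301.0, 276.0]] 0.044
0 -0.045 [[279.0, 289.0], [302.0, 288.0]] 0.056
0 -0.06 [[279.0, 307.0], [305.0, 306.0]] 0.071
-0.011 0 [[279.0, 265.0], [297.0, 265.0]] 0.011
-0.011 -0.019 [[279.0, 281.0], [299.0, 281.0]] 0.03
-0.011 -0.033 [[279.0, 294.0], [300.0, 294.0]] 0.044
-0.011 -0.045 [[279.0, 307.0], [302.0, 307.0]] 0.056
-0.011 -0.06 [[279.0, 326.0], [304.0, 326.0]] 0.071
[  0.   -39.44  17.9   -0.    -0.     0.  ] [ 0.172  0.391 -0.66   0.52   0.     1.57 ]
```

Run:
```python
import cv2,numpy as np
a=cv2.imread("pics/wrist2.png");b=cv2.imread("pics/w3.png")
f=lambda im:cv2.resize(im[220:330,220:340],None,fx=3.3,fy=3.3,interpolation=cv2.INTER_CUBIC)*1
c=np.hstack([f(a),f(b)]);c=np.clip(c*1.8,0,255).astype(np.uint8);cv2.imwrite("pics/cmp.png",c)
```

```text
(no output)
```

View pics/cmp.png

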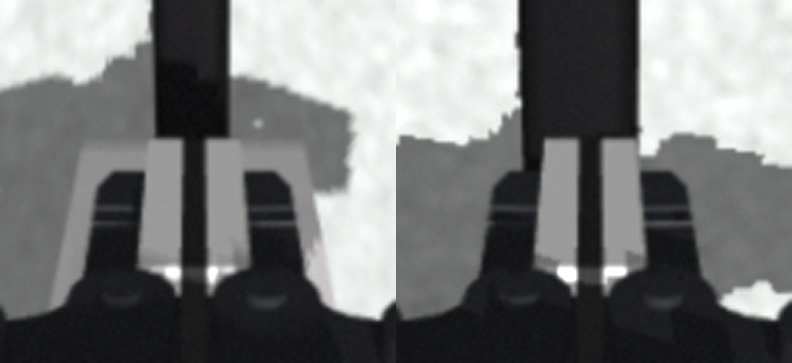

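Run:
```python
from h import *
s=bot.sense(); T=s["tool_pos"]
for z in(0,.019,.035,.045,.06): print(z,((proj("scene",T+[0,0,z])-[200,150])*3.5).round(0), proj("scene",T+[0,0,z]).round(1))
im=cv2.imread("pics/s3.png"); cv2.imwrite("pics/s3c.png",np.clip(cv2.resize(im[130:330,300:500],None,fx=3,fy=3,interpolation=cv2.INTER_CUBIC)*1.8,0,255).astype(np.uint8))
```

```text
0 [[408. 288.]] [[316.5 232.4]]
0.019 [[409. 270.]] [[316.9 227.3]]
0.035 [[410. 255.]] [[317.1 222.9]]
0.045 [[411. 245.]] [[317.3 220.1]]
0.06 [[412. 231.]] [[317.6 215.9]]
```

View pics/s3c.png

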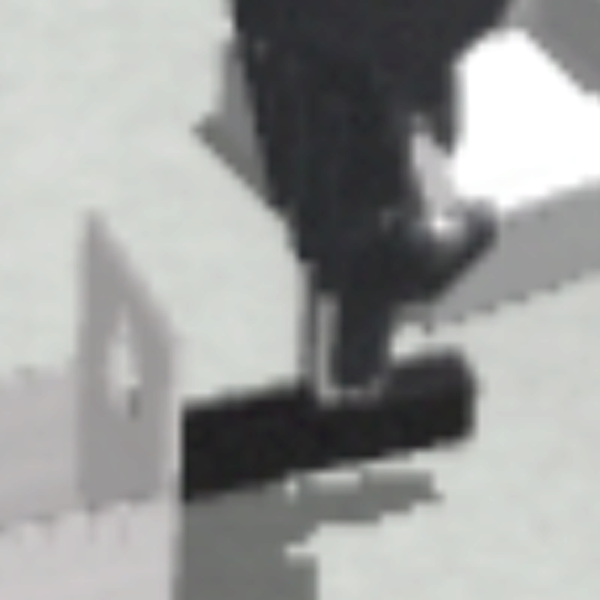

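Call:
servo_tool(steps=[[0, 0, -0.01, 0, 100], [0, 0, -0.01, 0, 100], [0, 0, -0.01, 0, 100], [0, 0, -0.01, 0, 100], [0, 0, -0.01, 0, 100], [0, 0, -0.01, 0, 100], [0, 0, 0.01, 0, 100], [0, 0, 0.02, 0, 100], [0, 0, 0.02, 0, 100], [0, 0, 0.02, 0, 100]])

```text
time_s: 7.3
tool_pos: [0.4353, 0.1505, -0.0091]
tool_rot: [0.643, 0.766, 0.0, 0.0]
force: [-0.2, -0.3, -0.1]
finger_gap: 0.0518
```

Run:
```python
from h import *
go(.4345,.1517,-.02,100)
im=bot.camera("wrist"); cv2.imwrite(f"pics/w4.png",im[:,:,::-1])
im=bot.camera("scene"); im=cv2.resize(im[180:270,260:370],None,fx=6,fy=6,interpolation=cv2.INTER_CUBIC); cv2.imwrite(f"pics/s4.png",np.clip(im[:,:,::-1]*1.6,0,255).astype(np.uint8))
s=bot.sense();T=s["tool_pos"];print(((proj("scene",[T,T+[0,0,.036]])-[260,180])*6).round(0))
```

```text
t 7.3 pos [ 0.4353  0.1505 -0.0091] az 99.91 F [-0.2 -0.3 -0.1] M [-0.02 -0.1  -0.01] gap 0.0518 MOVE [ 0.0013 -0.0006  0.0109] roll -0.002
[[337. 347.]
 [341. 289.]]
```

View pics/w4.png

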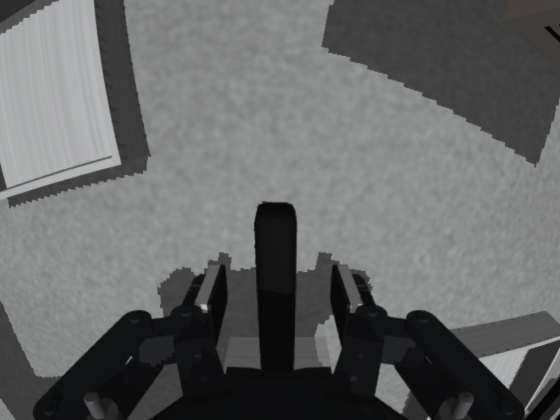

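View pics/s4.png

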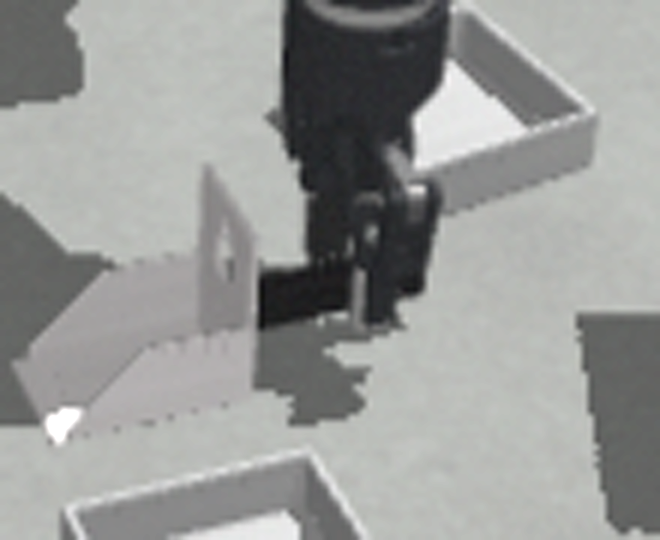

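Call:
servo_tool(steps=[[0.001, 0, 0.006, 0, 100], [0.001, 0, 0.012, 0, 100], [0.001, 0, 0.012, 0, 255], [0.001, 0, 0.012, 0, 255], [0.001, 0, 0.012, 0, 255], [0.001, 0, 0.012, 0, 255], [0.001, 0, 0.012, 0, 255], [0.001, 0, 0.012, 0, 255], [0.001, 0, -0.03, 0, 255], [0.001, 0, -0.07, 0, 255]], force=20)

```text
time_s: 8.65
tool_pos: [0.4343, 0.1514, 0.0612]
tool_rot: [0.643, 0.766, -0.0, -0.001]
force: [0.7, 1.2, -1.4]
finger_gap: 0.0176
```

Run:
```python
from h import *
go(.4345,.1517,-.02,100)
im=bot.camera("wrist"); cv2.imwrite(f"pics/w5.png",im[:,:,::-1])
im=bot.camera("scene"); im=cv2.resize(im[150:270,230:390],None,fx=5,fy=5,interpolation=cv2.INTER_CUBIC); cv2.imwrite(f"pics/s5.png",np.clip(im[:,:,::-1]*1.6,0,255).astype(np.uint8))
```

```text
t 8.65 pos [0.4343 0.1514 0.0612] az 99.92 F [ 0.7  1.2 -1.4] M [ 0.15 -0.01  0.  ] gap 0.0176 MOVE [0.0002 0.0004 0.0812] roll -0.001
```

View pics/w5.png

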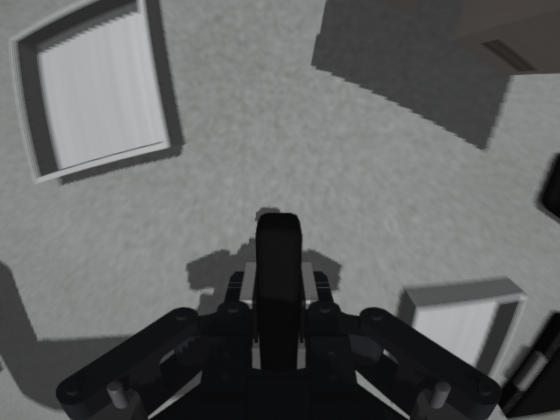

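View pics/s5.png

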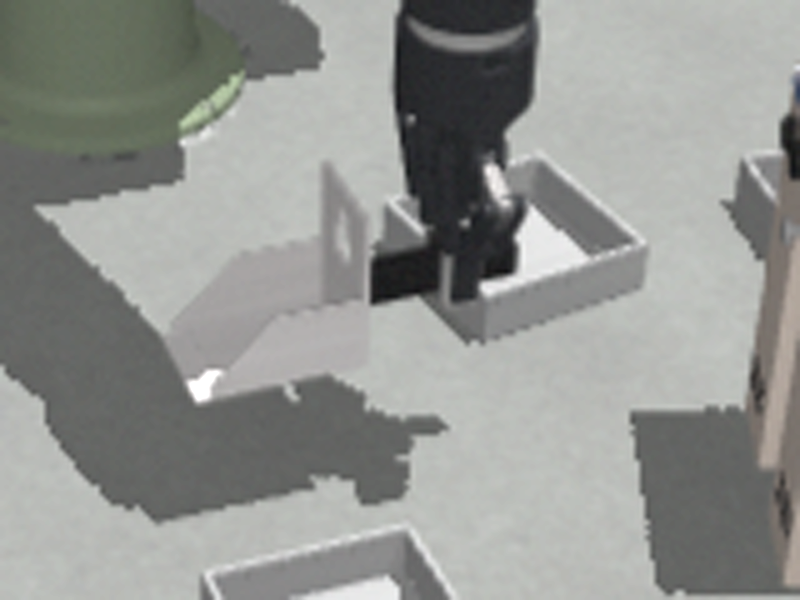

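```bash
cat >> h.py <<'E'
def pnp(cam,pix,model,x0):
    """free pose x,y,z,yaw,pitch(lip-down +),roll"""
    pix=np.array(pix,float);model=np.array(model,float)
    f=lambda p:(proj(cam,model@R.from_euler("ZYX",[p[3],p[4],p[5]]).as_matrix().T+p[:3])-pix).ravel()
    r=least_squares(f,x0); return r.x,f(r.x).reshape(-1,2).round(1)
E
python3 - <<'E'
from h import *
px=np.array([(367,213),(325,158),(368,370),(200,404),(275,308),(243,247)])/5+[230,150]
m=np.array([(-2,32,96),(-2,-32,96),(-2,32,0),(96,32,0),(50,32,45),(50,-32,45)])/1e3
p,e=pnp("scene",px,m,[.446,.088,.08,-1.396,0,0]); print(p.round(4),np.degrees(p[3:]).round(1),e.tolist())
# constrained roll=0 yaw=-80
f=lambda q:(proj("scene",m@R.from_euler("ZYX",[-1.396,q[3],0]).as_matrix().T+q[:3])-px).ravel()
r=least_squares(f,[.446,.088,.08,0]);print(r.x.round(4),np.degrees(r.x[3]),f(r.x).round(1))
E
```

```text
[ 0.4668  0.0901  0.097  -1.437   0.0305  0.0633] [-82.3   1.7   3.6] [[0.1, -0.1], [0.6, -0.4], [0.3, -1.1], [-0.7, -0.8], [0.2, 1.0], [-0.5, 1.3]]
[0.4593 0.0895 0.095  0.0248] 1.421964562038234 [ 0.6  0.7  0.3 -0.7 -0.1 -1.7 -0.4 -0.7  0.6  1.5 -1.1  0.7]
```

Run:
```python
from h import *
t=cv2.imread("pics/top0.png")
def crop(x0,y0,w,h,f): return np.clip(cv2.resize(t[y0:y0+h,x0:x0+w],None,fx=f,fy=f,interpolation=cv2.INTER_CUBIC)*2.0,0,255).astype(np.uint8)
cv2.imwrite("pics/c5.png",np.hstack([crop(362,138,40,50,10),crop(366,178,40,50,10)]))
p=[.617,-.2631,.0559]
def T(x,y,z,p=p):
    c,s=np.cos(p[2]),np.sin(p[2]); return [p[0]+c*x-s*y,p[1]+s*x+c*y,z]
for x,z in ((-.124,.036),(-.055,.036),(-.035,.07),(.124,.07)):
    for y in(-.041,-.036,.036,.041): 
        q=proj("top",T(x,y,z))[0]; print(x,y,q.round(1),((q-[362,138])*10).round(0),((q-[366,178])*10+[400,0]).round(0))
```

```text
-0.124 -0.041 [401.2 223.3] [392. 853.] [752. 453.]
-0.124 -0.036 [399.6 223.4] [376. 854.] [736. 454.]
-0.124 0.036 [375.5 225.1] [135. 871.] [495. 471.]
-0.124 0.041 [373.9 225.2] [119. 872.] [479. 472.]
-0.055 -0.041 [398.8 200.8] [368. 628.] [728. 228.]
-0.055 -0.036 [397.1 200.9] [351. 629.] [711. 229.]
-0.055 0.036 [373.3 202.6] [113. 646.] [473. 246.]
-0.055 0.041 [371.6 202.7] [ 96. 647.] [456. 247.]
-0.035 -0.041 [400.3 191.8] [383. 538.] [743. 138.]
-0.035 -0.036 [398.6 191.9] [366. 539.] [726. 139.]
-0.035 0.036 [374.3 193.6] [123. 556.] [483. 156.]
-0.035 0.041 [372.6 193.8] [106. 558.] [466. 158.]
0.124 -0.041 [394.7 140.4] [327.  24.] [ 687. -376.]
0.124 -0.036 [393.  140.6] [310.  26.] [ 670. -374.]
0.124 0.036 [369.2 142.3] [72. 43.] [ 432. -357.]
0.124 0.041 [367.5 142.4] [55. 44.] [ 415. -356.]
```

View pics/c5.png

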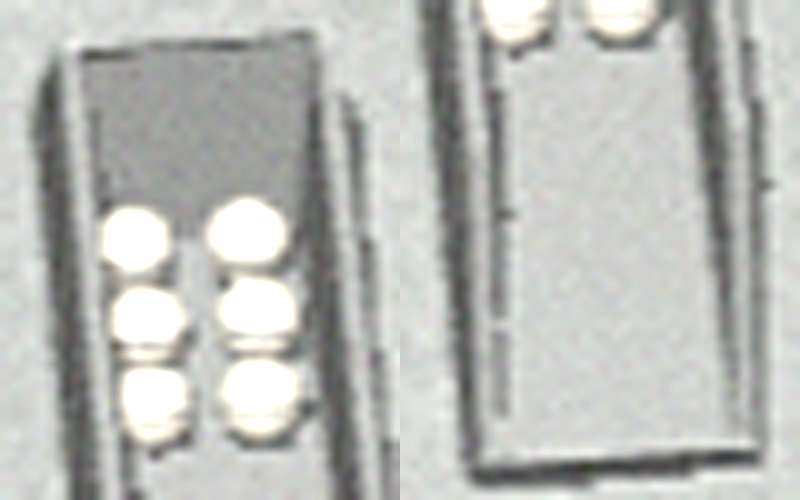

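```bash
python3 -c "
from h import *
go(.4423,-.2738,.13,183.4)"
```

```text
t 8.75 pos [0.4382 0.1522 0.0642] az 99.93 F [ 1.1  0.3 -0.8] M [ 0.13 -0.06  0.02] gap 0.0177 MOVE [-0.4203 -0.0689 -0.0664] roll -1.457
```

Call:
servo_tool(steps=[[0, 0, -0.066, 0, 255], [-0.42, -0.069, -0.066, -1.457, 255], [-0.42, -0.069, -0.066, -1.457, 255], [-0.42, -0.069, -0.066, -1.457, 255], [-0.42, -0.069, -0.066, -1.457, 255], [-0.42, -0.069, -0.066, -1.457, 255], [-0.42, -0.069, -0.066, -1.457, 255], [-0.42, -0.069, -0.066, -1.457, 255], [-0.42, -0.069, -0.066, -1.457, 255], [-0.42, -0.069, -0.066, -1.457, 255]], force=60)

```text
time_s: 10.0
tool_pos: [0.4388, -0.2779, 0.1255]
tool_rot: [-0.03, 1.0, -0.001, -0.0]
force: [-0.6, 1.0, -1.3]
finger_gap: 0.017
```

Run:
```python
from h import *
go(.4423,-.2738,.13,183.4)
im=bot.camera("top"); cv2.imwrite(f"pics/t6.png",cv2.resize(im[130:260,330:430],None,fx=6,fy=6,interpolation=cv2.INTER_CUBIC)[:600,:,::-1])
im=bot.camera("scene"); im=cv2.resize(im[190:350,110:270],None,fx=4,fy=4,interpolation=cv2.INTER_CUBIC)[:600]; cv2.imwrite(f"pics/s6.png",np.clip(im[:,:,::-1]*1.6,0,255).astype(np.uint8))
go(.4423,-.2738,.13,183.4)
```

```text
t 10.0 pos [ 0.4388 -0.2779  0.1255] az -176.61 F [-0.6  1.  -1.3] M [ 0.04  0.13 -0.01] gap 0.017 MOVE [-0.0037  0.0039 -0.0045] roll -0.0
t 10.1 pos [ 0.4382 -0.2746  0.1252] az -176.72 F [-0.3  0.6 -2.3] M [0.01 0.09 0.06] gap 0.0169 MOVE [-0.0041  0.0006 -0.0048] roll -0.002
```

View pics/t6.png

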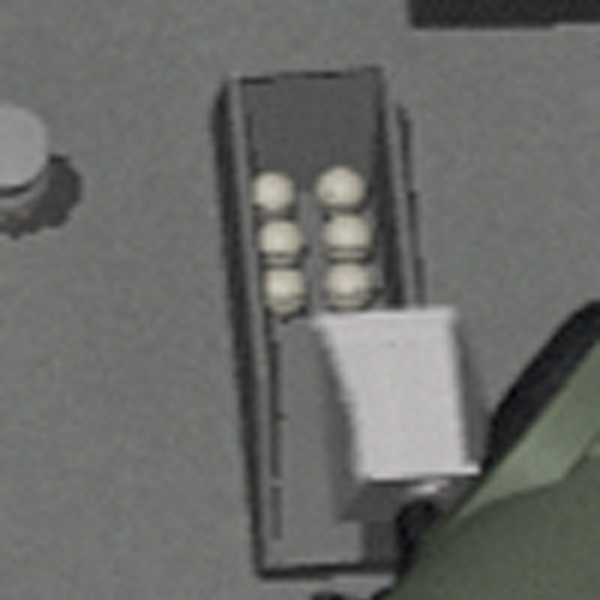

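View pics/s6.png

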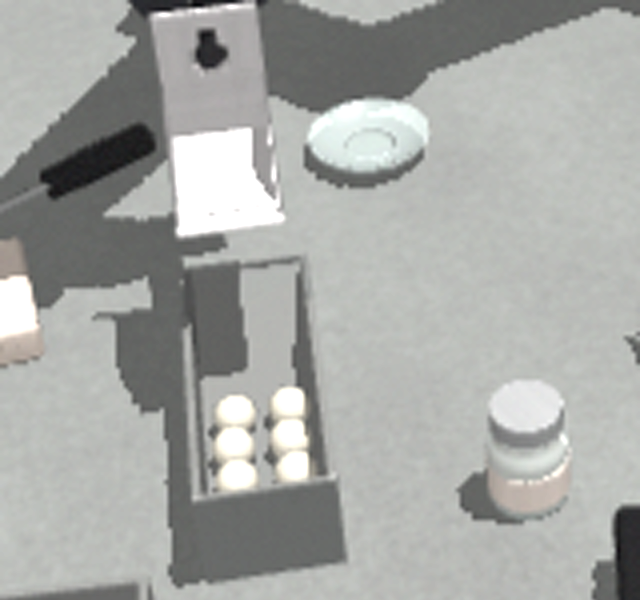

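Run:
```python
from h import *
tl=np.array([322,320])/6+[330,130]; tr=np.array([456,314])/6+[330,130]
sl=np.array([284,222])/4+[110,190]; sr=np.array([180,236])/4+[110,190]
L,e1=tri(tl,sl);Rr,e2=tri(tr,sr);print(L.round(4),e1,Rr.round(4),e2,np.linalg.norm(L-Rr))
m=(L+Rr)/2; s=bot.sense(); print("lip mid",m,"T",s["tool_pos"]); d=L-Rr; print("az",np.degrees(np.arctan2(d[1],d[0]))-90)
# plate top corners scene
pl=np.array([258,0])/4;
a=np.array([(152,12),(264,6)])/4+[110,190]
print([ray("scene",q) for q in a][0])
```

```text
[ 0.594  -0.2386  0.1406] 0.014044038666915433 [ 0.5959 -0.3015  0.1394] 0.014977584492274565 0.06289719466070899
lip mid [ 0.59493677 -0.27004344  0.14001477] T [ 0.43820532 -0.27461819  0.12521562]
az 1.752216047773274
(array([ 1.62580728, -0.17134374,  0.96997436]), array([-0.83457436, -0.09560963, -0.5425352 ]))
```

Run:
```python
from h import *
p=[.52917,.38644,1.39077]
c,s=np.cos(p[2]),np.sin(p[2])
for x,y,pp in((.07,-.08,(428,235)),(-.07,-.08,(140,240)),(-.07,.08,(98,66)),(.07,.08,(357,70))):
    print(proj("scene",[p[0]+c*x-s*y,p[1]+s*x+c*y,.235])[0].round(1), np.array(pp)/5+[370,150])
t=[.617,-.2635,.059];c,s=np.cos(t[2]),np.sin(t[2])
for x,y,z in((-.124,.041,.036),(-.124,-.041,.036)): print(((proj("scene",[t[0]+c*x-s*y,t[1]+s*x+c*y,z])-[110,190])*4).round(0))
```

```text
[452.2 195.5] [455.6 197. ]
[395.7 194.7] [398. 198.]
[386.  161.8] [389.6 163.2]
[437.5 162.6] [441.4 164. ]
[[299. 244.]]
[[175. 261.]]
```

```bash
cat >> h.py <<'E'
OFF=np.array([3.,2.])
def tri2(a,b): return tri(a,np.array(b)-OFF)
E
python3 - <<'E'
from h import *
tl=np.array([322,320])/6+[330,130]; tr=np.array([456,314])/6+[330,130]
sl=np.array([284,222])/4+[110,190]; sr=np.array([180,236])/4+[110,190]
L,e1=tri2(tl,sl);Rr,e2=tri2(tr,sr);print(L.round(4),e1,Rr.round(4),e2,np.linalg.norm(L-Rr))
m=(L+Rr)/2; s=bot.sense(); print("lip mid",m,"T",s["tool_pos"])
E
```

```text
[ 0.5926 -0.2415  0.1458] 0.006499033892532397 [ 0.5946 -0.3042  0.1446] 0.007448069985466133 0.06271953751869731
lip mid [ 0.59360244 -0.2728609   0.14518672] T [ 0.43820532 -0.27461819  0.12521562]
```

Run:
```python
from h import *
tl=np.array([322,320])/6+[330,130]; tr=np.array([456,314])/6+[330,130]
for z in(.140,.147,.155):
    a,b=onz("top",tl,z),onz("top",tr,z); print(z,a.round(4),b.round(4),((a+b)/2).round(4),np.linalg.norm(a-b).round(4), np.degrees(np.arctan2(*(b-a)[[0,1]]*[1,-1])).round(1))
print(cal("top")[1].T@-cal("top")[2])
im=bot.camera("top");go(.4423,-.2738,.13,183.4)
cv2.imwrite(f"pics/t7.png",np.clip(cv2.resize(im[170:260,370:430],None,fx=8,fy=8,interpolation=cv2.INTER_CUBIC)[:600,:,::-1]*1.5,0,255).astype(np.uint8))
```

```text
0.14 [ 0.5939 -0.2458  0.14  ] [ 0.5958 -0.309   0.14  ] [ 0.5948 -0.2774  0.14  ] 0.0632 1.7
0.147 [ 0.5922 -0.2446  0.147 ] [ 0.5941 -0.3075  0.147 ] [ 0.5931 -0.276   0.147 ] 0.0629 1.7
0.155 [ 0.5903 -0.2432  0.155 ] [ 0.5921 -0.3057  0.155 ] [ 0.5912 -0.2745  0.155 ] 0.0626 1.7
[0.23459961 0.01309187 1.61814193]
t 10.15 pos [ 0.4383 -0.2739  0.1254] az -176.77 F [ 0.7 -0.3 -1.9] M [-0.06  0.13 -0.04] gap 0.0167 MOVE [-0.004  -0.0001 -0.0046] roll -0.003
```

View pics/t7.png

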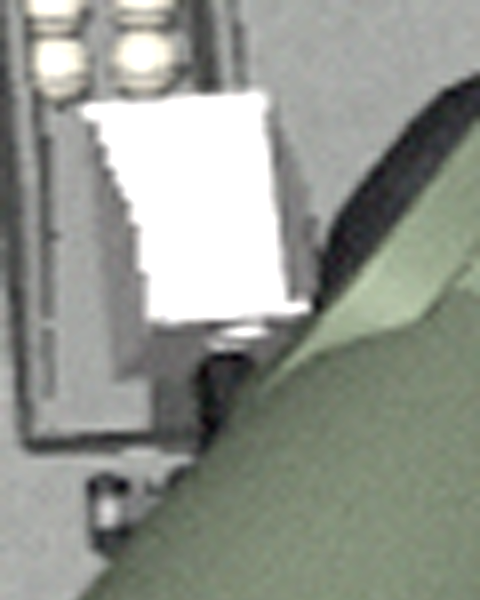

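```bash
cat >> h.py <<'E'
def scoop_pts():
    return {"floorlip":[(96,32,0),(96,-32,0)],"plate_top":[(0,32,96),(0,-32,96)],"kink":[(50,32,45),(50,-32,45)],"plate_bot":[(0,32,0),(0,-32,0)]}
def draw(cam,im,pose,x0,y0,f):
    """pose: x,y,z,az deg,pitch deg"""
    Rm=R.from_euler("ZYX",[pose[3],pose[4],0],degrees=True).as_matrix()
    for k,v in scoop_pts().items():
        q=proj(cam,np.array(v)/1e3@Rm.T+np.array(pose[:3]))
        if cam=="scene": q=q+OFF
        q=((q-[x0,y0]+.5)*f).astype(int); cv2.line(im,tuple(map(int,q[0])),tuple(map(int,q[1])),(0,0,255),1)
    return im
E
python3 - <<'E'
from h import *
a=cv2.imread("pics/t7.png")
d=np.array([np.cos(np.radians(3.3)),np.sin(np.radians(3.3))])
o=np.array([.4383,-.2739])+d*.065
draw("top",a,(*o,.147,3.3,0),370,170,8)
t=[.617,-.2635,.059];c,s=np.cos(t[2]),np.sin(t[2])
for y in(-.041,.041):
    q=[((proj("top",[t[0]+c*x-s*y,t[1]+s*x+c*y,z])[0]-[369.5,169.5])*8).astype(int) for x,z in((-.124,.036),(-.055,.036))]
    cv2.line(a,tuple(map(int,q[0])),tuple(map(int,q[1])),(0,255,0),1)
cv2.imwrite("pics/t7d.png",a)
E
```

```text
(no output)
```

View pics/t7d.png

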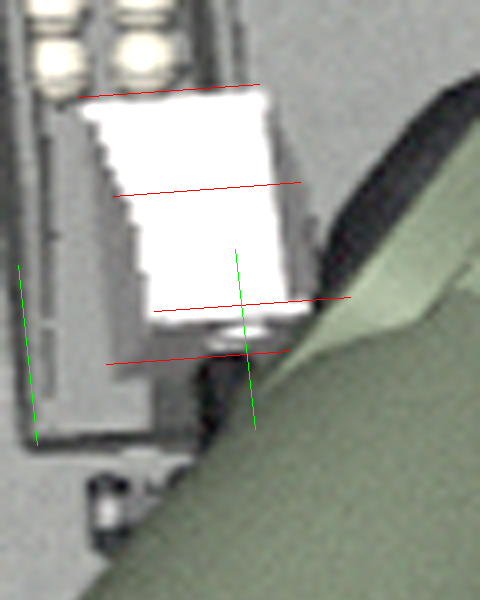

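Run:
```python
from h import *
t=[.617,-.2635,.059];c,s=np.cos(t[2]),np.sin(t[2])
for q in((135,240),(150,315),(155,405),(247,235),(257,308),(260,395)):
    P=onz("top",np.array(q)/10+[362,138],.028); d=P[:2]-t[:2]; print((c*d[0]+s*d[1]).round(4),(-s*d[0]+c*d[1]).round(4))
go(.449,-.2719,.011,183.4)
```

```text
0.0729 0.0158
0.0489 0.0136
0.0205 0.015
0.0719 -0.0186
0.0486 -0.0192
0.0212 -0.0172
t 10.15 pos [ 0.4383 -0.2739  0.1254] az -176.77 F [ 0.7 -0.3 -1.9] M [-0.06  0.13 -0.04] gap 0.0167 MOVE [-0.011   0.0013  0.1144] roll -0.003
```

Call:
servo_tool(steps=[[-0.011, 0.001, 0, -0.003, 255], [-0.011, 0.001, 0.02, -0.003, 255], [-0.011, 0.001, 0.045, -0.003, 255], [-0.011, 0.001, 0.06, -0.003, 255], [-0.011, 0.001, 0.07, -0.003, 255], [-0.011, 0.001, 0.08, -0.003, 255], [-0.011, 0.001, 0.09, -0.003, 255], [-0.011, 0.001, 0.098, -0.003, 255], [-0.011, 0.001, 0.103, -0.003, 255], [-0.011, 0.001, 0.105, -0.003, 255]])

```text
time_s: 11.4
tool_pos: [0.45, -0.2725, 0.0213]
tool_rot: [-0.031, 1.0, 0.0, -0.0]
force: [0.3, -0.1, -1.8]
finger_gap: 0.0168
```

Run:
```python
from h import *
go(.449,-.2719,.011,183.4)
im=bot.camera("scene"); im=cv2.resize(im[210:340,130:230],None,fx=6,fy=6,interpolation=cv2.INTER_CUBIC)[:600]; cv2.imwrite(f"pics/s8.png",np.clip(im[:,:,::-1]*1.6,0,255).astype(np.uint8))
im=bot.camera("top");go(.449,-.2719,.011,183.4)
cv2.imwrite(f"pics/t8.png",np.clip(cv2.resize(im[170:245,360:420],None,fx=8,fy=8,interpolation=cv2.INTER_CUBIC)[:600,:,::-1]*1.3,0,255).astype(np.uint8))
```

```text
t 11.4 pos [ 0.45   -0.2725  0.0213] az -176.44 F [ 0.3 -0.1 -1.8] M [0.01 0.11 0.  ] gap 0.0168 MOVE [0.0009 0.0007 0.0103] roll 0.003
t 11.5 pos [ 0.45   -0.2725  0.0215] az -176.44 F [-0.   0.2 -1. ] M [-0.04  0.06  0.07] gap 0.017 MOVE [0.001  0.0007 0.0105] roll 0.003
```

View pics/s8.png

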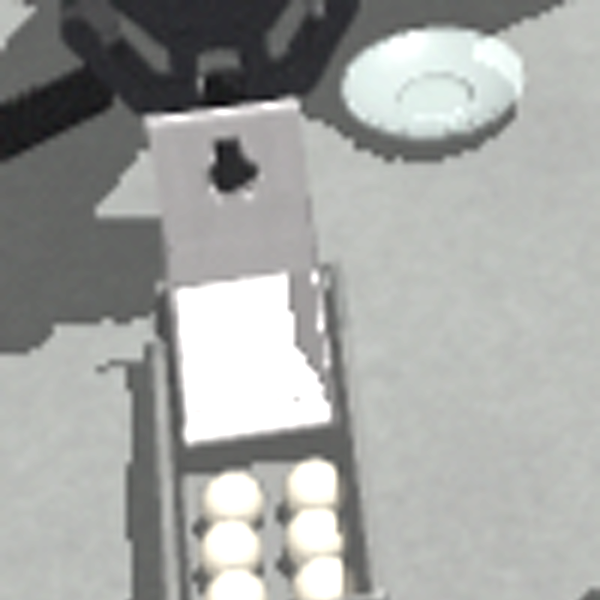

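View pics/t8.png

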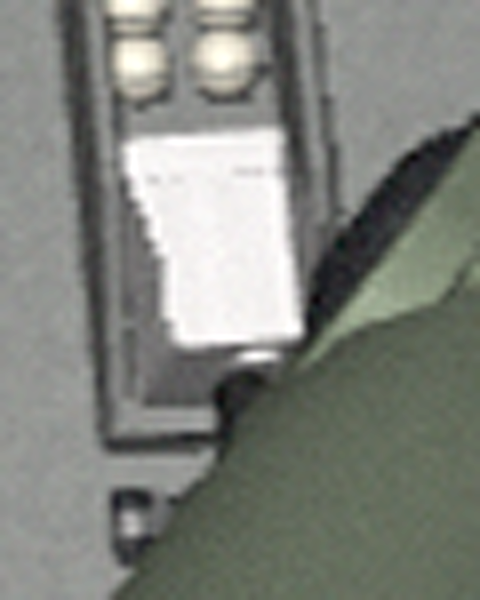

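Call:
servo_tool(steps=[[0, 0, 0.004, 0.003, 255], [0, 0, 0.008, 0.003, 255], [0, 0, 0.01, 0.003, 255], [0, 0, 0.01, 0.003, 150], [0, 0, 0.01, 0.003, 130], [0, 0, 0.01, 0.003, 130], [0, 0, 0.01, 0.003, 130], [0, 0, 0.006, 0.003, 130], [0, 0, 0.005, 0.003, 130], [0, 0, 0.005, 0.003, 130]], force=20)

```text
time_s: 12.75
tool_pos: [0.4502, -0.2727, 0.0168]
tool_rot: [-0.03, 1.0, -0.0, 0.0]
force: [0.2, -0.5, -0.3]
finger_gap: 0.0416
```

Run:
```python
from h import *
go(.449,-.2719,.015,183.4)
im=bot.camera("scene"); im=cv2.resize(im[210:340,130:230],None,fx=6,fy=6,interpolation=cv2.INTER_CUBIC)[:600]; cv2.imwrite(f"pics/s9.png",np.clip(im[:,:,::-1]*1.6,0,255).astype(np.uint8))
im=bot.camera("wrist");cv2.imwrite(f"pics/w9.png",np.clip(im[:,:,::-1]*1.6,0,255).astype(np.uint8))
```

```text
t 12.75 pos [ 0.4502 -0.2727  0.0168] az -176.61 F [ 0.2 -0.5 -0.3] M [0.05 0.02 0.01] gap 0.0416 MOVE [0.0012 0.0008 0.0018] roll -0.0
```

View pics/s9.png

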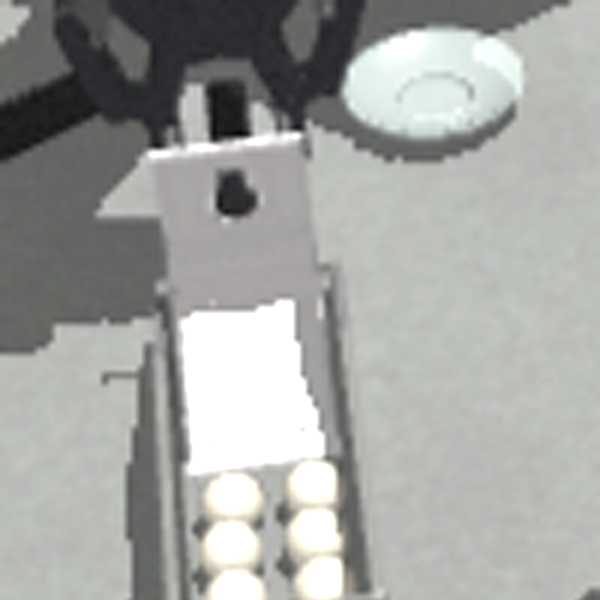

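View pics/w9.png

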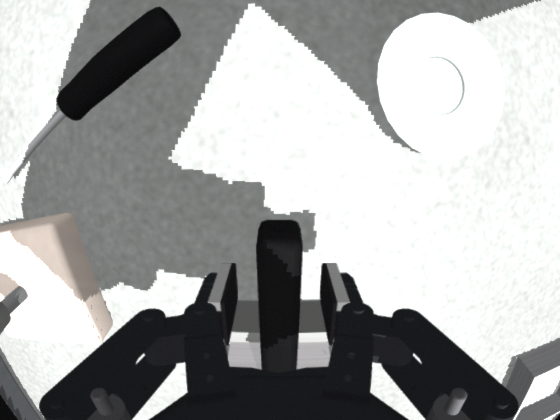

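Call:
servo_tool(steps=[[0, 0, 0, 0, 255], [0, 0, 0, 0, 255], [0, 0, 0, 0, 255], [0, 0, 0, 0, 255], [0, 0, 0, 0, 255], [-0.008, 0, 0.001, 0, 255], [-0.016, 0, 0.002, 0, 255], [-0.024, 0, 0.0025, 0, 255], [-0.032, 0, 0.0035, 0, 255], [-0.04, 0, 0.0045, 0, 255]], force=25)

```text
time_s: 14.1
tool_pos: [0.4907, -0.2703, 0.0122]
tool_rot: [-0.03, 1.0, -0.0, 0.0]
force: [-3.8, 0.3, 6.1]
finger_gap: 0.0175
```

Run:
```python
from h import *
go(.449,-.2719,.015,183.4)
im=bot.camera("scene"); im=cv2.resize(im[210:340,130:230],None,fx=6,fy=6,interpolation=cv2.INTER_CUBIC)[:600]; cv2.imwrite(f"pics/s10.png",np.clip(im[:,:,::-1]*1.2,0,255).astype(np.uint8))
im=bot.camera("top")
cv2.imwrite(f"pics/t10.png",np.clip(cv2.resize(im[135:245,360:420],None,fx=6,fy=6,interpolation=cv2.INTER_CUBIC)[:600,:,::-1]*1.1,0,255).astype(np.uint8))
```

```text
t 14.1 pos [ 0.4907 -0.2703  0.0122] az -176.6 F [-3.8  0.3  6.1] M [-0.    0.32 -0.02] gap 0.0175 MOVE [ 0.0417  0.0008 -0.0028] roll -0.0
```

View pics/s10.png

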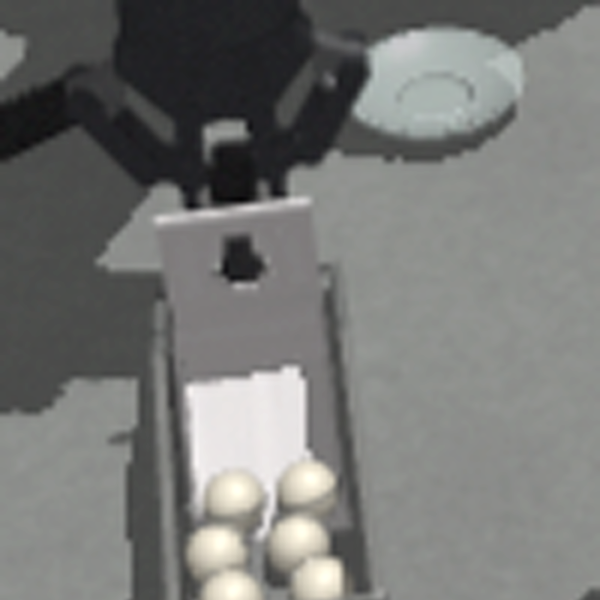

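View pics/t10.png

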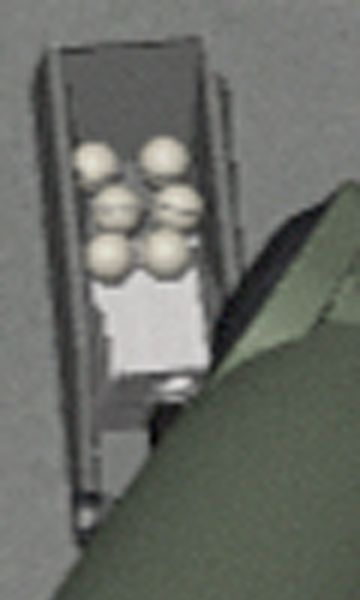

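Call:
servo_tool(steps=[[-0.006, 0, 0.0, 0, 255], [-0.012, 0, 0.0005, 0, 255], [-0.018, 0, 0.001, 0, 255], [-0.024, 0, 0.0015, 0, 255], [-0.029, 0, 0.002, 0, 255], [-0.033, 0, 0.0025, 0, 255], [-0.037, 0, 0.0025, 0, 255], [-0.04, 0, 0.0025, 0, 255], [-0.043, 0, 0.0025, 0, 255], [-0.045, 0, 0.0025, 0, 255]], force=25)

```text
time_s: 15.45
tool_pos: [0.535, -0.2673, 0.0095]
tool_rot: [-0.03, 1.0, 0.0, -0.0]
force: [0.0, 0.0, -2.3]
finger_gap: 0.0174
```

Run:
```python
from h import *
go(.449,-.2719,.015,183.4)
im=bot.camera("scene"); im=cv2.resize(im[210:340,130:230],None,fx=6,fy=6,interpolation=cv2.INTER_CUBIC)[:600]; cv2.imwrite(f"pics/s11.png",np.clip(im[:,:,::-1]*1.2,0,255).astype(np.uint8))
im=bot.camera("top")
cv2.imwrite(f"pics/t11.png",np.clip(cv2.resize(im[135:245,360:420],None,fx=6,fy=6,interpolation=cv2.INTER_CUBIC)[:600,:,::-1]*1.1,0,255).astype(np.uint8))
```

```text
t 15.45 pos [ 0.535  -0.2673  0.0095] az -176.6 F [ 0.   0.  -2.3] M [-0.    0.35  0.07] gap 0.0174 MOVE [ 0.0861  0.0006 -0.0055] roll 0.0
```

View pics/s11.png

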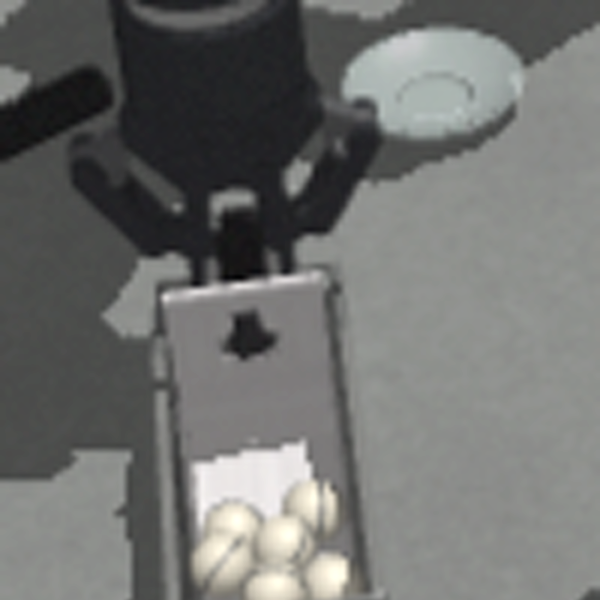

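View pics/t11.png

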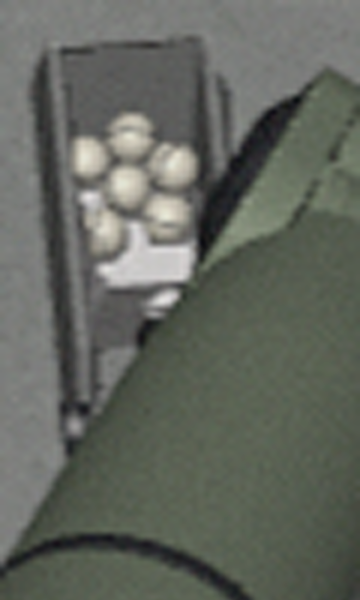

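Call:
servo_tool(steps=[[-0.003, 0, 0, 0, 255], [-0.006, 0, 0, 0, 255], [-0.009, 0, 0, 0, 255], [-0.012, 0, 0, 0, 255], [-0.015, 0, 0, 0, 255], [-0.017, 0, 0, 0, 255], [-0.019, 0, 0, 0, 255], [-0.021, 0, 0, 0, 255], [-0.023, 0, 0, 0, 255], [-0.024, 0, 0, 0, 255]], force=25)

```text
time_s: 16.8
tool_pos: [0.543, -0.2655, 0.0066]
tool_rot: [-0.027, 1.0, 0.0, -0.015]
force: [-37.1, -3.2, 11.3]
finger_gap: 0.0173
```

Run:
```python
from h import *
go(.449,-.2719,.015,183.4)
im=bot.camera("scene"); im=cv2.resize(im[210:340,130:230],None,fx=6,fy=6,interpolation=cv2.INTER_CUBIC)[:600]; cv2.imwrite(f"pics/s12.png",np.clip(im[:,:,::-1]*1.2,0,255).astype(np.uint8))
im=bot.camera("wrist")
cv2.imwrite(f"pics/w12.png",np.clip(im[:,:,::-1]*1.3,0,255).astype(np.uint8))
```

```text
t 16.8 pos [ 0.543  -0.2655  0.0066] az -176.86 F [-37.1  -3.2  11.3] M [-0.8   7.09 -0.03] gap 0.0173 MOVE [ 0.0944 -0.0012 -0.0056] roll -0.005
```

View pics/s12.png

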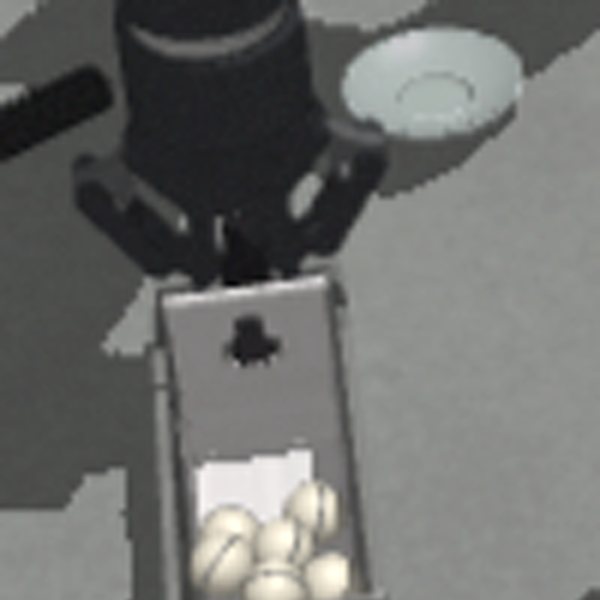

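View pics/w12.png

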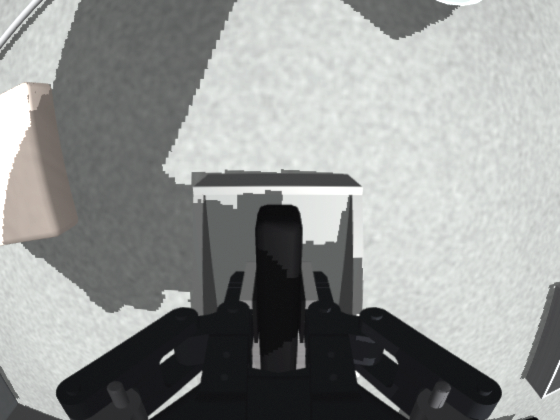

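Call:
servo_tool(steps=[[0.018, 0, 0, 0, 255], [0.025, 0, 0, 0, 255], [0.025, 0, -0.004, 0, 255], [0.021, 0, -0.009, 0, 255], [0.017, 0, -0.014, 0, 255], [0.013, 0, -0.019, 0, 255], [0.009, 0, -0.024, 0, 255], [0.006, 0, -0.028, 0, 255], [0.004, 0, -0.03, 0, 255], [0.004, 0, -0.03, 0, 255]], force=25)

```text
time_s: 18.15
tool_pos: [0.5552, -0.2663, 0.0397]
tool_rot: [-0.03, 1.0, -0.0, 0.0]
force: [0.1, 0.6, -1.8]
finger_gap: 0.0178
```

Run:
```python
from h import *
go(.449,-.2719,.015,183.4)
im=bot.camera("scene"); im=cv2.resize(im[210:340,130:230],None,fx=6,fy=6,interpolation=cv2.INTER_CUBIC)[:600]; cv2.imwrite(f"pics/s13.png",np.clip(im[:,:,::-1]*1.2,0,255).astype(np.uint8))
im=bot.camera("top")
cv2.imwrite(f"pics/t13.png",np.clip(cv2.resize(im[135:245,360:420],None,fx=6,fy=6,interpolation=cv2.INTER_CUBIC)[:600,:,::-1]*1.1,0,255).astype(np.uint8))
```

```text
t 18.15 pos [ 0.5552 -0.2663  0.0397] az -176.6 F [ 0.1  0.6 -1.8] M [-0.05  0.23 -0.04] gap 0.0178 MOVE [0.1063 0.0007 0.0246] roll 0.0
```

View pics/s13.png

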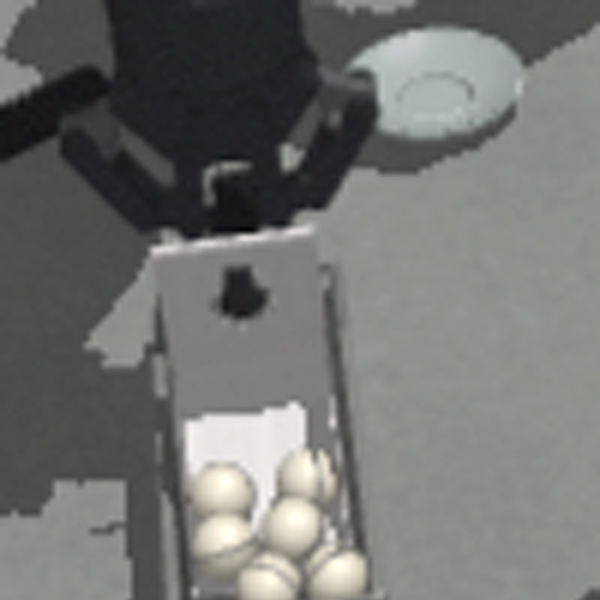

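View pics/t13.png

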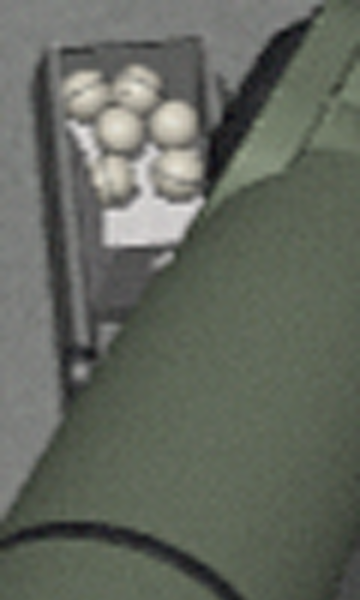

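Call:
servo_tool(steps=[[-0.004, 0, 0, 0, 255], [-0.007, 0, 0.002, 0, 255], [-0.007, 0, 0.006, 0, 255], [-0.006, 0, 0.01, 0, 255], [-0.005, 0, 0.014, 0, 255], [-0.004, 0, 0.018, 0, 255], [-0.004, 0, 0.022, 0, 255], [-0.003, 0, 0.026, 0, 255], [-0.002, 0, 0.03, 0, 255], [-0.002, 0, 0.032, 0, 255]], force=25)

```text
time_s: 19.5
tool_pos: [0.5559, -0.2662, 0.0072]
tool_rot: [-0.029, 1.0, 0.0, -0.001]
force: [-5.7, -0.4, 2.4]
finger_gap: 0.0178
```

Run:
```python
from h import *
go(.449,-.2719,.015,183.4)
im=bot.camera("scene"); im=cv2.resize(im[210:340,130:230],None,fx=6,fy=6,interpolation=cv2.INTER_CUBIC)[:600]; cv2.imwrite(f"pics/s14.png",np.clip(im[:,:,::-1]*1.2,0,255).astype(np.uint8))
im=bot.camera("top")
cv2.imwrite(f"pics/t14.png",np.clip(cv2.resize(im[135:245,360:420],None,fx=6,fy=6,interpolation=cv2.INTER_CUBIC)[:600,:,::-1]*1.1,0,255).astype(np.uint8))
```

```text
t 19.5 pos [ 0.5559 -0.2662  0.0072] az -176.63 F [-5.7 -0.4  2.4] M [-0.1   0.93 -0.01] gap 0.0178 MOVE [ 0.107   0.0006 -0.0076] roll -0.001
```

View pics/s14.png

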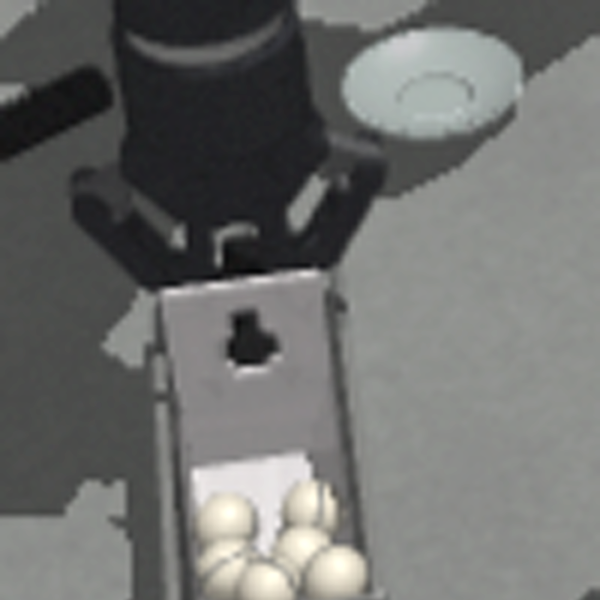

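View pics/t14.png

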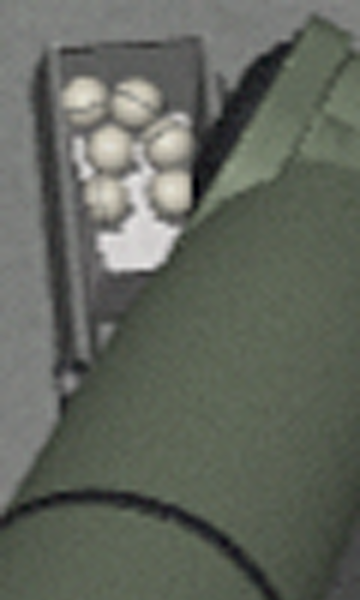

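```bash
cat >> h.py <<'E'
def pitchfit(T,az,px,model):
    G=np.array(T)+[0,0,.0535]
    def f(q):
        Rm=R.from_euler("ZYX",[az,q[0],0],degrees=True).as_matrix()
        P=(np.array(model)/1e3-[-.065,0,.032])@Rm.T+G
        return (proj("scene",P)+[q[1],q[2]]-px).ravel()
    r=least_squares(f,[0,3,2],x_scale=[5,1,1]); return r.x.round(2),f(r.x).round(1)
E
python3 - <<'E'
from h import *
o=np.array([130,210]); m=[(0,32,96),(0,-32,96),(0,30.5,2.5),(0,-30.5,2.5)]
A=lambda l:np.array(l)/6+o
print(pitchfit([.4501,-.2725,.0214],3.5,A([(298,103),(147,122),(290,275),(178,290)]),m)) # s8
print(pitchfit([.5350,-.2673,.0095],3.4,A([(325,272),(160,293),(306,443),(195,463)]),m)) # s11
print(pitchfit([.5552,-.2663,.0397],3.4,A([(312,235),(152,252),(302,402),(187,420)]),m)) # s13
print(pitchfit([.5559,-.2662,.0072],3.4,A([(328,272),(161,290),(305,455),(193,468)]),m)) # s14
E
```

```text
(array([-0.16,  0.29,  1.48]), array([-0.9,  0.1, -1.2,  0.2,  3.4, -0.5, -1.2,  0.2]))
(array([0.38, 0.68, 4.89]), array([-1.8,  0.1, -0.9,  0.3,  4.3, -0.3, -1.5, -0.1]))
(array([3.12, 0.07, 0.87]), array([-0.7, -0.3, -1.4,  0.6,  3.9, -0.5, -1.8,  0.1]))
(array([-3.01,  0.33,  0.66]), array([-2.2, -0.1, -1.3,  0.6,  4.7, -1. , -1.2,  0.5]))
```

Call:
servo_tool(steps=[[0, 0, 0.002, 0, 255], [0, 0, 0.004, 0, 255], [0, 0, 0.006, 0, 255], [0.001, 0, 0.008, 0, 255], [0.001, 0, 0.009, 0, 255], [0.001, 0, 0.009, 0, 255], [0.001, 0, 0.009, 0, 255], [0.001, 0, 0.004, 0, 255], [0.001, 0, -0.002, 0, 255], [0.001, 0, -0.008, 0, 255]], force=25)

```text
time_s: 20.85
tool_pos: [0.5565, -0.2663, 0.0161]
tool_rot: [-0.03, 1.0, -0.0, 0.0]
force: [0.3, -0.2, -1.3]
finger_gap: 0.0177
```

Run:
```python
from h import *
go(.449,-.2719,.015,183.4)
im=bot.camera("scene"); im=cv2.resize(im[210:340,130:230],None,fx=6,fy=6,interpolation=cv2.INTER_CUBIC)[:600]; cv2.imwrite(f"pics/s15.png",np.clip(im[:,:,::-1]*1.2,0,255).astype(np.uint8))
im=bot.camera("top")
cv2.imwrite(f"pics/t15.png",np.clip(cv2.resize(im[135:245,360:420],None,fx=6,fy=6,interpolation=cv2.INTER_CUBIC)[:600,:,::-1]*1.1,0,255).astype(np.uint8))
```

```text
t 20.85 pos [ 0.5565 -0.2663  0.0161] az -176.59 F [ 0.3 -0.2 -1.3] M [ 0.03  0.27 -0.05] gap 0.0177 MOVE [0.1077 0.0008 0.001 ] roll 0.0
```

View pics/s15.png

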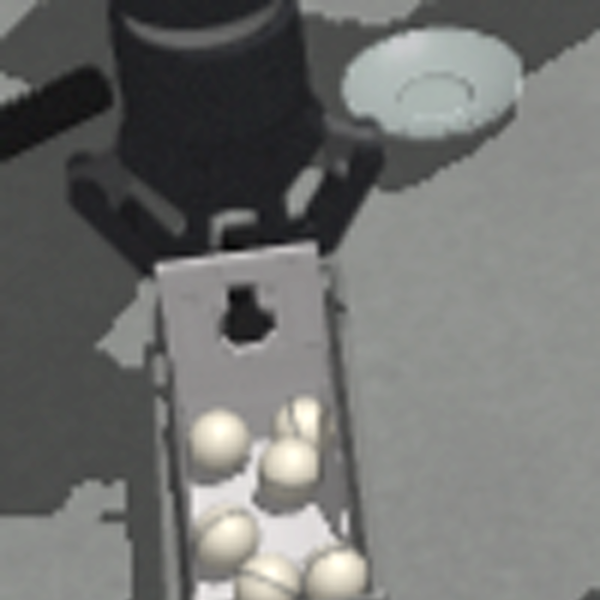

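View pics/t15.png

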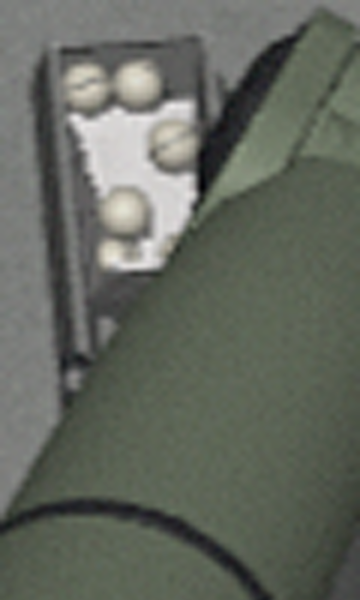

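Call:
servo_tool(steps=[[0, 0, 0, 0, 255], [0, 0, -0.006, 0, 255], [0, 0, -0.012, 0, 255], [0, 0, -0.02, 0, 255], [0, 0, -0.03, 0, 255], [0, 0, -0.045, 0, 255], [0, 0, -0.06, 0, 255], [0, 0, -0.075, 0, 255], [0, 0, -0.085, 0, 255], [0, 0, -0.09, 0, 255]], force=70)

```text
time_s: 22.2
tool_pos: [0.5562, -0.2665, 0.1065]
tool_rot: [-0.03, 1.0, -0.0, 0.0]
force: [0.5, 0.5, -2.7]
finger_gap: 0.017
```

Run:
```python
from h import *
go(.449,-.2719,.015,183.4)
im=bot.camera("scene"); im=cv2.resize(im[180:320,120:240],None,fx=5,fy=5,interpolation=cv2.INTER_CUBIC)[:600]; cv2.imwrite(f"pics/s16.png",np.clip(im[:,:,::-1]*1.2,0,255).astype(np.uint8))
im=bot.camera("top")
cv2.imwrite(f"pics/t16.png",np.clip(cv2.resize(im[115:225,360:440],None,fx=6,fy=6,interpolation=cv2.INTER_CUBIC)[:600,:,::-1]*1.1,0,255).astype(np.uint8))
```

```text
t 22.2 pos [ 0.5562 -0.2665  0.1065] az -176.61 F [ 0.5  0.5 -2.7] M [ 0.02  0.14 -0.01] gap 0.017 MOVE [0.1074 0.001  0.0914] roll -0.0
```

View pics/s16.png

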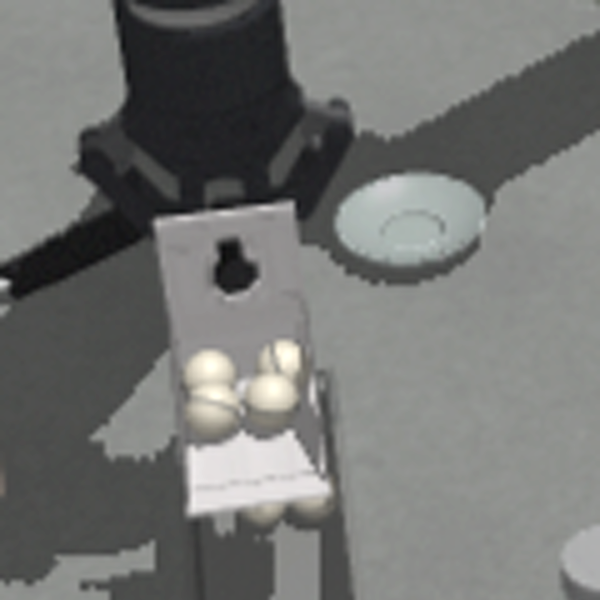

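View pics/t16.png

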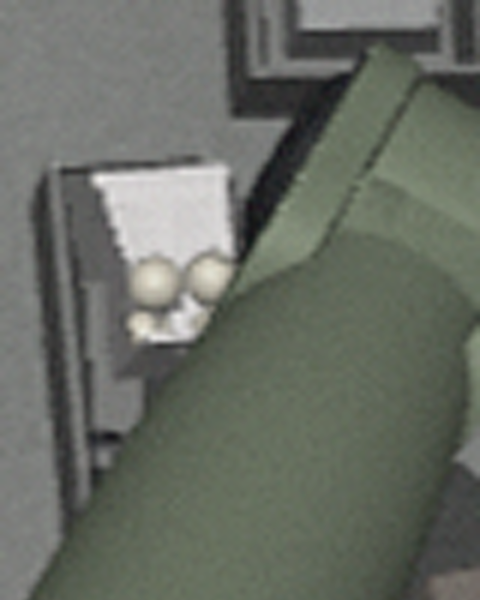

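```bash
python3 -c "
from h import *
go(.508,.0306,.085,191.3)"
```

```text
t 22.3 pos [ 0.5561 -0.2664  0.1061] az -176.61 F [-0.8  0.5 -2. ] M [ 0.01  0.12 -0.06] gap 0.0167 MOVE [0.0305 0.2993 0.021 ] roll -0.138
```

Call:
servo_tool(steps=[[0.0006, 0.006, 0, -0.003, 255], [0.0024, 0.024, 0, -0.011, 255], [0.0055, 0.054, 0, -0.025, 255], [0.01, 0.096, 0, -0.044, 255], [0.0153, 0.15, 0, -0.069, 255], [0.021, 0.204, 0.004, -0.094, 255], [0.025, 0.245, 0.01, -0.113, 255], [0.028, 0.275, 0.016, -0.127, 255], [0.03, 0.293, 0.02, -0.135, 255], [0.0305, 0.299, 0.021, -0.138, 255]])

```text
time_s: 23.55
tool_pos: [0.507, 0.0315, 0.0843]
tool_rot: [-0.099, 0.995, -0.0, -0.0]
force: [0.3, 0.2, -1.2]
finger_gap: 0.0168
```

Run:
```python
from h import *
go(.508,.0306,.085,191.3)
bot.camera("wrist")
im=bot.camera("scene"); im=cv2.resize(im[180:320,230:370],None,fx=5,fy=5,interpolation=cv2.INTER_CUBIC)[:600]; cv2.imwrite(f"pics/s17.png",np.clip(im[:,:,::-1]*1.2,0,255).astype(np.uint8))
im=bot.camera("top")
cv2.imwrite(f"pics/t17.png",np.clip(cv2.resize(im[130:250,230:350],None,fx=5,fy=5,interpolation=cv2.INTER_CUBIC)[:600,:,::-1]*1.1,0,255).astype(np.uint8))
go(.508,.0306,.085,191.3)
```

```text
t 23.55 pos [0.507  0.0315 0.0843] az -168.6 F [ 0.3  0.2 -1.2] M [-0.07  0.12  0.02] gap 0.0168 MOVE [-0.0008 -0.0011 -0.0007] roll 0.002
t 23.7 pos [0.5081 0.0299 0.0847] az -168.72 F [ 0.2  0.5 -1.8] M [-0.05  0.12  0.  ] gap 0.0175 MOVE [-0.      0.0007 -0.0003] roll -0.0
```

View pics/s17.png

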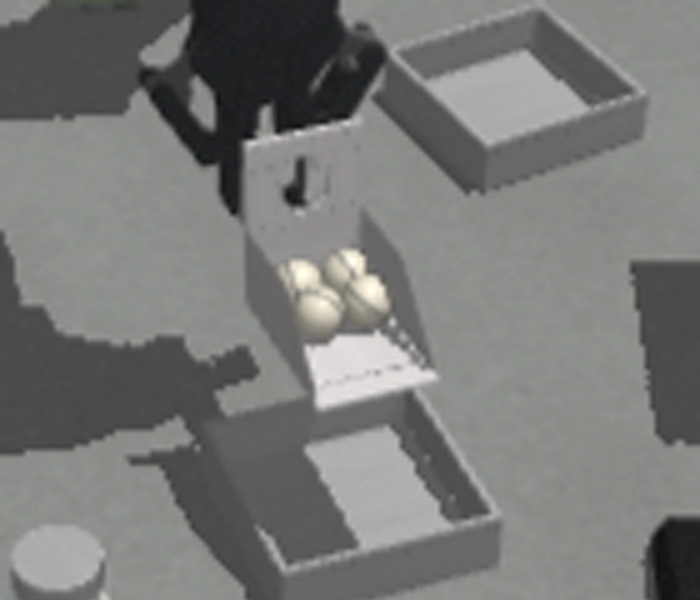

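View pics/t17.png

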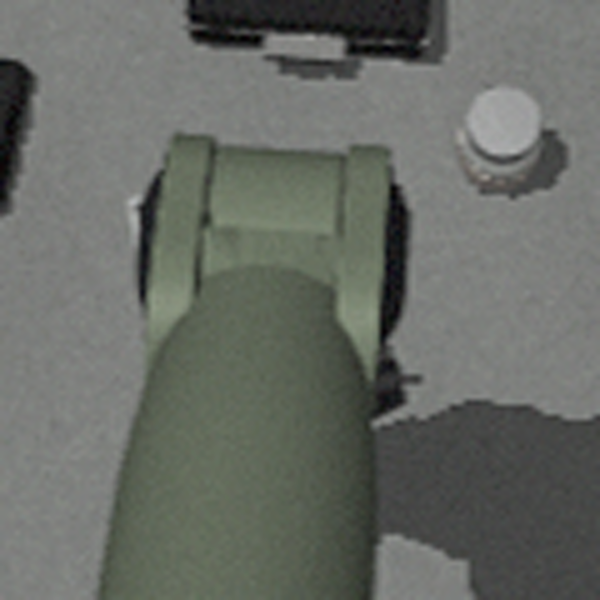

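Run:
```python
from h import *
o=np.array([230,180])
p=[.6194,.0528,.1974];c,s=np.cos(p[2]),np.sin(p[2])
W=lambda x,y,z:[p[0]+c*x-s*y,p[1]+s*x+c*y,z]
obs=np.array([(284,572),(497,518)])/5+o
pr=proj("scene",[W(.06,-.06,.035),W(.06,.06,.035)])
print((obs-pr).round(2)); off=(obs-pr).mean(0)
# scoop fit: unknown along-axis slip dx, dz, pitch ; points
m=np.array([(96,32,1),(96,-32,1),(0,32,96),(0,-32,96),(50,32,45)])/1e3
px=np.array([(437,378),(317,408),(358,122),(245,145),(362,212)])/5+o
T=np.array([.5081,.0299,.0847]);G=T+[0,0,.0535]; az=np.radians(11.3)
for i in (4,5):
  def f(q):
    Rm=R.from_euler("ZYX",[az,q[0],0]).as_matrix()
    return (proj("scene",(m[:4]-[-.065+q[1],0,.032])@Rm.T+G+[0,0,q[2]])+off-px[:4]).ravel()
r=least_squares(f,[0,0,0]); print(np.degrees(r.x[0]),r.x[1:],f(r.x).round(2))
def f(q):
    Rm=R.from_euler("ZYX",[az+q[3],q[0],0]).as_matrix()
    return np.r_[(proj("scene",(m[:4]-[-.065+q[1],q[4],.032])@Rm.T+G+[0,0,q[2]])+off-px[:4]).ravel(),q[3]*20,q[4]*300]
r=least_squares(f,[0,0,0,0,0]); print(np.degrees(r.x[0]),r.x[1:],f(r.x).round(2))
```

```text
[[3.9  1.47]
 [2.55 2.28]]
-4.8827840299539265 [ 0.01470447 -0.0042725 ] [-0.11 -0.1  -0.1  -0.22  0.69 -0.06 -0.43  0.37]
-3.9773729931725295 [ 0.01655653 -0.00392719  0.00822686  0.00012911] [-0.15 -0.13 -0.   -0.13  0.61 -0.14 -0.41  0.4   0.16  0.04]
```

Run:
```python
from h import *
im=bot.camera("wrist"); s=bot.sense()
cv2.imwrite(f"pics/w17.png",np.clip(im[:,:,::-1]*1.3,0,255).astype(np.uint8))
T=s["tool_pos"];Rm=R.from_quat(s["tool_rot"]).as_matrix()
for sl in(0,.005,.01,.015):
    th=np.radians(-4.9); 
    P=[]
    for x,z in((-104,44),(-104,20)):
        dx=(x+65)/1e3-sl; dz=(z-32)/1e3
        X=dx*np.cos(th)+dz*np.sin(th); Z=-dx*np.sin(th)+dz*np.cos(th)
        P.append(T+Rm@[-X,0,-.0535-Z])
    print(sl,wproj(P,s).round(1).tolist())
```

```text
0 [[278.0, 222.4], [278.0, 208.3]]
0.005 [[278.0, 209.5], [278.0, 197.3]]
0.01 [[278.0, 196.3], [278.0, 186.2]]
0.015 [[278.0, 182.9], [278.0, 175.0]]
```

View pics/w17.png

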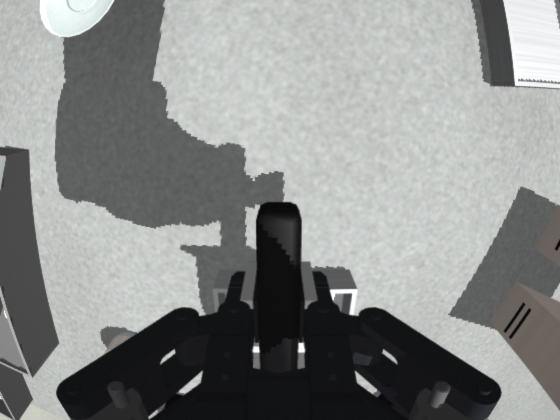

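Run:
```python
from h import *
s=bot.sense();T=s["tool_pos"];Rm=R.from_quat(s["tool_rot"]).as_matrix()
p=[.6194,.0528,.1974];c,q=np.cos(p[2]),np.sin(p[2])
W=lambda x,y,z:[p[0]+c*x-q*y,p[1]+q*x+c*y,z]
print(wproj([W(-.06,-.06,.035),W(-.06,.06,.035),W(-.06,-.06,0),W(-.06,.06,0)],s).round(1))
for th,sl in((0,0),(0.02,0),(0,.003),(-.085,0),(-.085,.003),(-.085,.006)):
    P=[]
    for x,z in((-104,44),(-104,20)):
        dx=(x+65)/1e3-sl; dz=(z-32)/1e3
        X=dx*np.cos(th)+dz*np.sin(th); Z=-dx*np.sin(th)+dz*np.cos(th)
        P.append(T+Rm@[-X,0,-.0535-Z])
    print(th,sl,wproj(P,s).round(1).tolist())
im=cv2.imread("pics/w17.png"); cv2.imwrite("pics/w17c.png",cv2.resize(im[190:350,190:370],None,fx=4,fy=3.7,interpolation=cv2.INTER_CUBIC))
im=cv2.imread("pics/w5.png"); cv2.imwrite("pics/w5c.png",np.clip(cv2.resize(im[190:300,230:330],None,fx=4,fy=4,interpolation=cv2.INTER_CUBIC)*2.,0,255).astype(np.uint8))
```

```text
[[206.2 282. ]
 [352.5 281.8]
 [213.7 262.7]
 [344.8 262.4]]
0 0 [[278.0, 227.8], [278.0, 208.0]]
0.02 0 [[278.0, 229.2], [278.0, 208.1]]
0 0.003 [[278.0, 220.2], [278.0, 201.4]]
-0.085 0 [[278.0, 222.4], [278.0, 208.3]]
-0.085 0.003 [[278.0, 214.7], [278.0, 201.7]]
-0.085 0.006 [[278.0, 206.9], [278.0, 195.1]]
```

View pics/w17c.png

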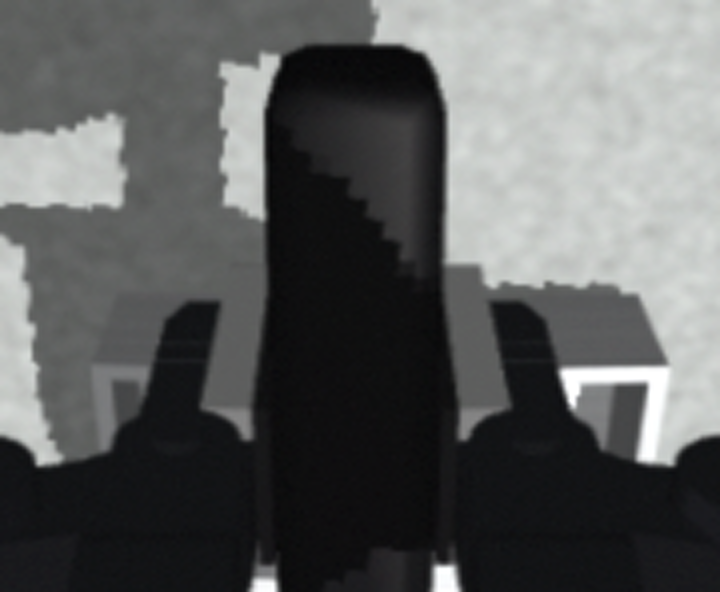

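View pics/w5c.png

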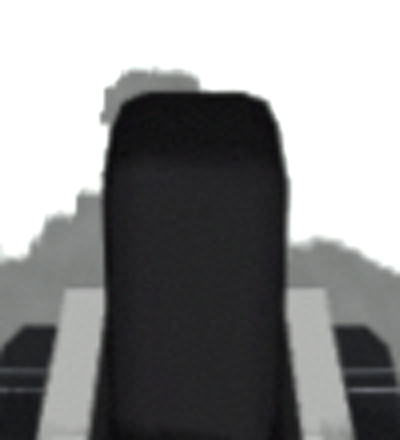

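Call:
servo_tool(steps=[[-0.001, 0, 0.004, 0, 255], [-0.003, 0.001, 0.01, 0, 255], [-0.005, 0.002, 0.018, 0, 255], [-0.006, 0.002, 0.028, 0, 255], [-0.006, 0.002, 0.038, 0, 255], [-0.006, 0.002, 0.048, 0, 255], [-0.006, 0.002, 0.056, 0, 255], [-0.006, 0.002, 0.062, 0, 255], [-0.006, 0.002, 0.066, 0, 255], [-0.006, 0.002, 0.068, 0, 255]])

```text
time_s: 25.0
tool_pos: [0.5133, 0.0335, 0.0165]
tool_rot: [-0.098, 0.995, -0.0, 0.0]
force: [-0.1, 0.1, -2.5]
finger_gap: 0.0169
```

Run:
```python
from h import *
go(.508,.0306,.085,191.3)
im=bot.camera("scene"); im=cv2.resize(im[200:320,240:360],None,fx=6,fy=6,interpolation=cv2.INTER_CUBIC)[:600]; cv2.imwrite(f"pics/s18.png",np.clip(im[:,:,::-1]*1.2,0,255).astype(np.uint8))
im=bot.camera("wrist"); s=bot.sense()
cv2.imwrite(f"pics/w18.png",np.clip(im[:,:,::-1]*1.3,0,255).astype(np.uint8))
```

```text
t 25.0 pos [0.5133 0.0335 0.0165] az -168.7 F [-0.1  0.1 -2.5] M [ 0.02  0.18 -0.  ] gap 0.0169 MOVE [ 0.0058 -0.0018 -0.0685] roll -0.0
```

View pics/s18.png

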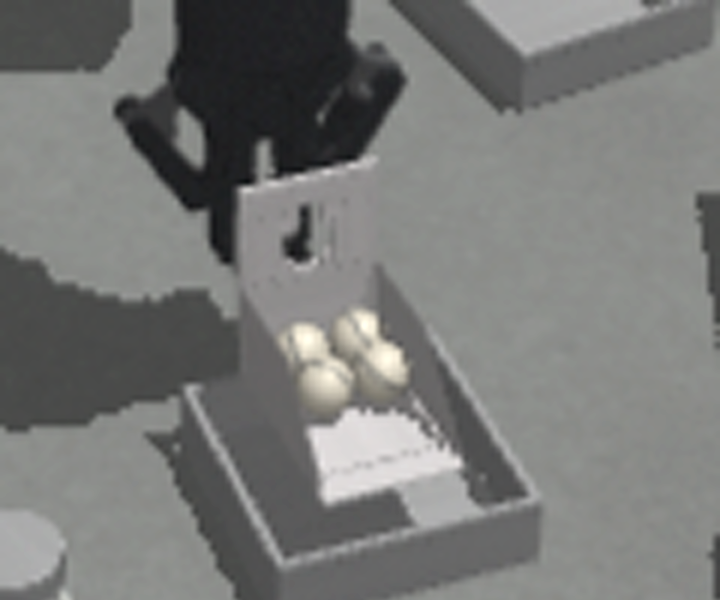

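View pics/w18.png

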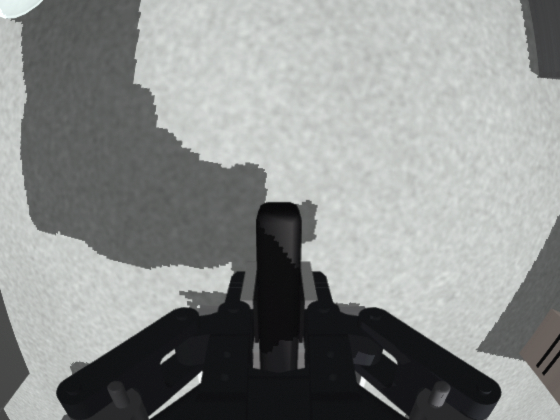

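Run:
```python
from h import *
o=np.array([240,200])
obs=np.array([(281,570),(541,499),(185,391)])/6+o
p=[.6194,.0528,.1974]
def W(p,x,y,z):
    c,s=np.cos(p[2]),np.sin(p[2]);return [p[0]+c*x-s*y,p[1]+s*x+c*y,z]
pr=proj("scene",[W(p,.06,-.06,.035),W(p,.06,.06,.035),W(p,-.06,-.06,.035)])
print((obs-pr).round(2)); off=(obs-pr).mean(0)
px=np.array([(463,467),(325,504),(376,160),(240,190)])/6+o
m=np.array([(96,32,0),(96,-32,0),(0,32,96),(0,-32,96)])/1e3
az=p[2]
for pit in(-4,-5,-6):
  def f(q):
    Rm=R.from_euler("ZYX",[az,np.radians(pit),0]).as_matrix()
    return (proj("scene",m@Rm.T+W(p,q[0],q[1],q[2]))+off-px).ravel()
  r=least_squares(f,[-.046,0,.04]); print(pit,"origin in tray frame",r.x.round(4),f(r.x).round(2))
  def g(q): return np.r_[f([q[0],q[1],.0165+.027])]
  r=least_squares(g,[-.046,0]); print("   zfix",r.x.round(4),g(r.x).round(2))
```

```text
[[3.93 2.07]
 [3.32 1.85]
 [4.34 2.34]]
-4 origin in tray frame [-0.0499 -0.0036  0.0456] [ 0.26 -0.08 -0.23 -0.17  0.29  0.01 -0.31  0.26]
   zfix [-0.0522 -0.0026] [ 0.21 -0.13 -0.22 -0.24  0.28  0.08 -0.26  0.32]
-5 origin in tray frame [-0.0476 -0.0042  0.0462] [ 0.42 -0.14 -0.13 -0.22  0.16  0.05 -0.46  0.31]
   zfix [-0.0505 -0.003 ] [ 0.36 -0.2  -0.11 -0.3   0.15  0.15 -0.4   0.39]
-6 origin in tray frame [-0.0451 -0.005   0.047 ] [ 0.59 -0.2  -0.02 -0.26  0.04  0.1  -0.6   0.36]
   zfix [-0.0489 -0.0033] [ 0.51 -0.28 -0.   -0.36  0.02  0.22 -0.53  0.46]
```

Call:
servo_tool(steps=[[-0.003, 0, 0.002, 0, 255], [-0.004, 0, 0.008, 0, 255], [-0.004, 0, 0.014, 0, 255], [-0.004, 0, 0.019, 0, 255], [-0.004, 0, 0.023, 0, 255], [-0.004, 0, 0.026, 0, 255], [-0.004, 0, 0.026, 0, 255], [-0.004, 0, 0.026, 0, 255], [-0.004, 0, 0.026, 0, 255], [-0.004, 0, 0.026, 0, 255]], force=25)

```text
time_s: 26.35
tool_pos: [0.5173, 0.0343, -0.0093]
tool_rot: [-0.098, 0.995, -0.0, 0.0]
force: [-0.8, -0.4, -2.0]
finger_gap: 0.0165
```

Run:
```python
from h import *
go(.508,.0306,.085,191.3)
im=bot.camera("scene"); im=cv2.resize(im[200:320,240:360],None,fx=6,fy=6,interpolation=cv2.INTER_CUBIC)[:600]; cv2.imwrite(f"pics/s19.png",np.clip(im[:,:,::-1]*1.2,0,255).astype(np.uint8))
```

```text
t 26.35 pos [ 0.5173  0.0343 -0.0093] az -168.7 F [-0.8 -0.4 -2. ] M [-0.06  0.16  0.  ] gap 0.0165 MOVE [ 0.0098 -0.0018 -0.0943] roll -0.0
```

View pics/s19.png

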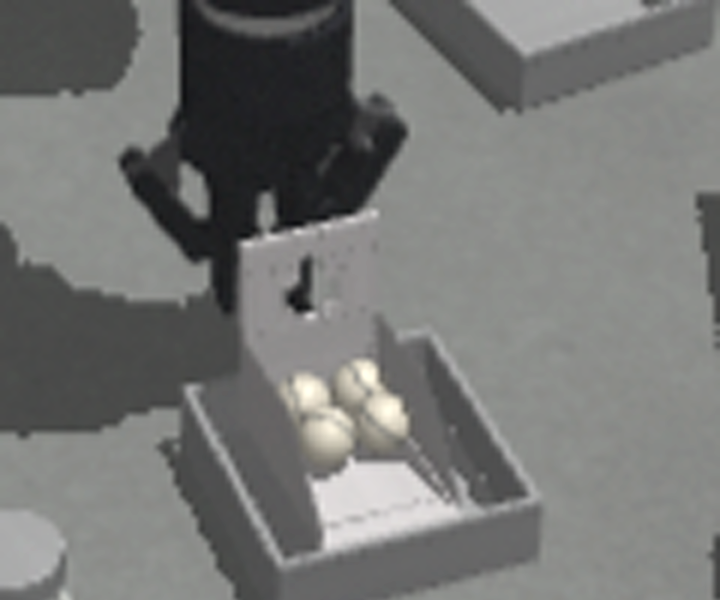

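Call:
servo_tool(steps=[[0, 0, 0, 0, 190], [0, 0, 0, 0, 150], [0, 0, 0, 0, 130], [0, 0, 0, 0, 130], [0, 0, 0, 0, 130], [0, 0, 0, 0, 130], [0, 0, 0, 0, 130], [0, 0, -0.006, 0, 130], [0, 0, -0.01, 0, 130], [0, 0, -0.01, 0, 130]], force=25)

```text
time_s: 27.65
tool_pos: [0.5177, 0.0343, 0.0012]
tool_rot: [-0.098, 0.995, -0.0, 0.001]
force: [-0.2, 1.1, -0.4]
finger_gap: 0.0418
```

Run:
```python
from h import *
go(.508,.0306,.085,191.3)
im=bot.camera("scene"); im=cv2.resize(im[200:320,240:360],None,fx=6,fy=6,interpolation=cv2.INTER_CUBIC)[:600]; cv2.imwrite(f"pics/s20.png",np.clip(im[:,:,::-1]*1.2,0,255).astype(np.uint8))
im=bot.camera("wrist");cv2.imwrite(f"pics/w20.png",np.clip(im[:,:,::-1]*1.3,0,255).astype(np.uint8))
```

```text
t 27.65 pos [0.5177 0.0343 0.0012] az -168.7 F [-0.2  1.1 -0.4] M [-0.06  0.04  0.02] gap 0.0418 MOVE [ 0.0102 -0.0017 -0.0839] roll -0.0
```

View pics/s20.png

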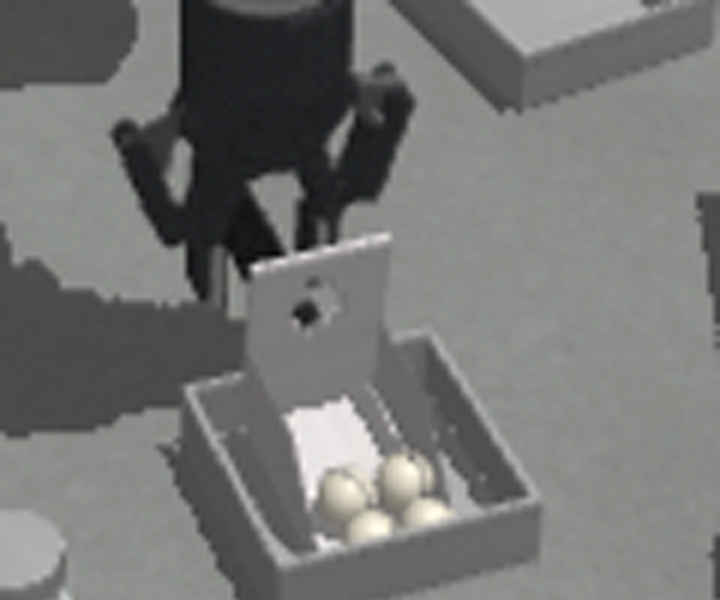

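View pics/w20.png

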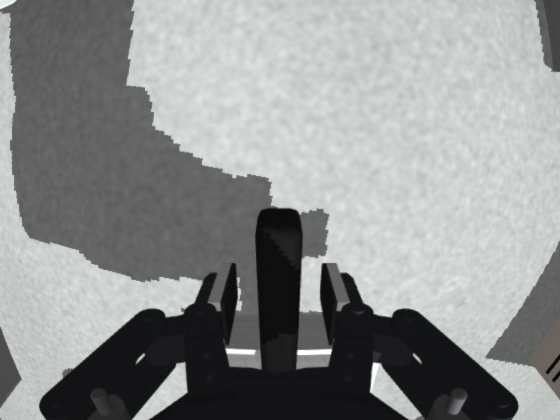

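Call:
servo_tool(steps=[[0, 0, 0, 0, 255], [0, 0, 0, 0, 255], [0, 0, 0, 0, 255], [0, 0, 0, 0, 255], [0, 0, -0.004, 0, 255], [0, 0, -0.01, 0, 255], [0, 0, -0.016, 0, 255], [0, 0, -0.022, 0, 255], [0, 0, -0.026, 0, 255], [0, 0, -0.027, 0, 255]], force=70)

```text
time_s: 29.0
tool_pos: [0.5176, 0.0343, 0.028]
tool_rot: [-0.098, 0.995, -0.0, 0.0]
force: [-0.1, 0.4, -2.2]
finger_gap: 0.0174
```

Run:
```python
from h import *
go(.508,.0306,.085,191.3)
im=bot.camera("scene"); im=cv2.resize(im[200:320,240:360],None,fx=6,fy=6,interpolation=cv2.INTER_CUBIC)[:600]; cv2.imwrite(f"pics/s21.png",np.clip(im[:,:,::-1]*1.2,0,255).astype(np.uint8))
```

```text
t 29.0 pos [0.5176 0.0343 0.028 ] az -168.7 F [-0.1  0.4 -2.2] M [-0.02  0.18  0.01] gap 0.0174 MOVE [ 0.01   -0.0018 -0.057 ] roll -0.0
```

View pics/s21.png

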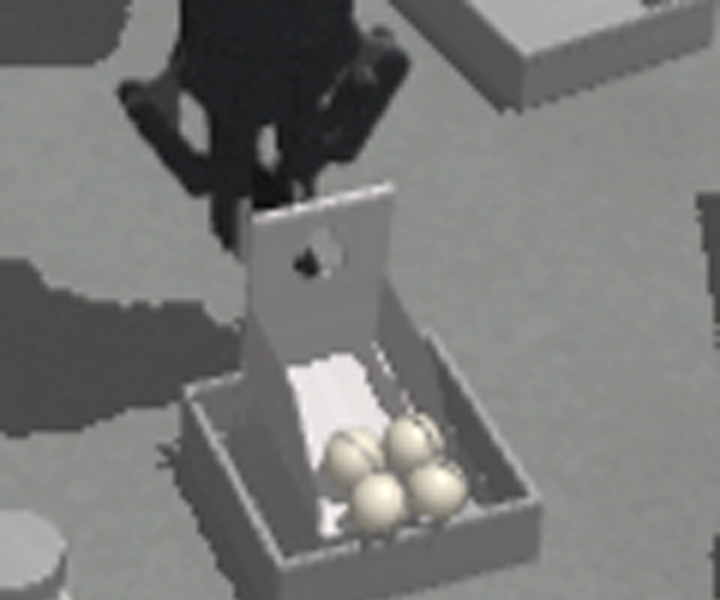

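Call:
servo_tool(steps=[[0.004, 0, -0.001, 0, 255], [0.01, 0, -0.001, 0, 255], [0.018, 0, -0.001, 0, 255], [0.028, 0, -0.001, 0, 255], [0.04, 0, -0.001, 0, 255], [0.054, 0, -0.001, 0, 255], [0.068, 0, -0.001, 0, 255], [0.082, 0, -0.001, 0, 255], [0.096, 0, -0.003, 0, 255], [0.11, 0, -0.006, 0, 255]])

```text
time_s: 30.3
tool_pos: [0.408, 0.0126, 0.0337]
tool_rot: [-0.098, 0.995, -0.0, -0.0]
force: [0.6, -0.9, -2.1]
finger_gap: 0.0171
```

Run:
```python
from h import *
go(.508,.0306,.085,191.3)
im=bot.camera("scene"); im=cv2.resize(im[200:320,240:360],None,fx=6,fy=6,interpolation=cv2.INTER_CUBIC)[:600]; cv2.imwrite(f"pics/s22.png",np.clip(im[:,:,::-1]*1.2,0,255).astype(np.uint8))
```

```text
t 30.3 pos [0.408  0.0126 0.0337] az -168.7 F [ 0.6 -0.9 -2.1] M [-0.06  0.16 -0.01] gap 0.0171 MOVE [-0.1016 -0.0019 -0.0514] roll -0.0
```

View pics/s22.png

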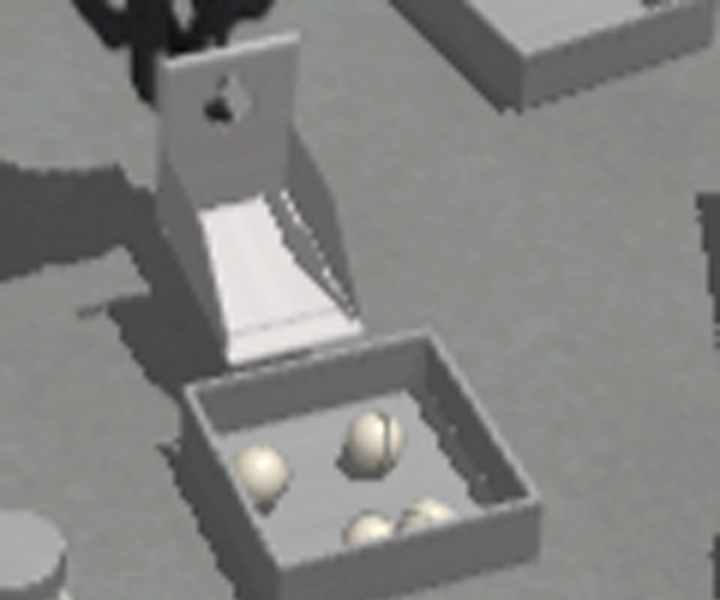

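```bash
python3 -c "
from h import *
go(.44,.13,.06,79.7)"
```

```text
t 30.35 pos [0.4056 0.0126 0.0336] az -168.71 F [-1.8 -0.3 -2.2] M [ 0.06  0.25 -0.05] gap 0.017 MOVE [-0.0567  0.1084 -0.0266] roll 1.948
```

Call:
servo_tool(steps=[[0.005, 0, -0.026, 0.1, 255], [-0.009, 0.121, -0.026, 1.949, 255], [-0.009, 0.121, -0.026, 1.949, 255], [-0.009, 0.121, -0.026, 1.949, 255], [-0.009, 0.121, -0.026, 1.949, 255], [-0.009, 0.121, -0.026, 1.949, 255], [-0.009, 0.121, -0.026, 1.949, 255], [-0.009, 0.121, -0.026, 1.949, 255], [-0.009, 0.121, -0.026, 1.949, 255], [-0.009, 0.121, -0.026, 1.949, 255]])

```text
time_s: 31.6
tool_pos: [0.3941, 0.1332, 0.0596]
tool_rot: [0.69, 0.724, -0.0, -0.0]
force: [0.1, -0.4, -2.0]
finger_gap: 0.017
```

```bash
python3 -c "
from h import *
go(.44,.13,-.0195,79.7)"
```

```text
t 31.6 pos [0.3941 0.1332 0.0596] az 92.77 F [ 0.1 -0.4 -2. ] M [ 0.15 -0.02  0.  ] gap 0.017 MOVE [-0.0054  0.0457  0.0791] roll 0.228
```

Call:
servo_tool(steps=[[-0.005, 0.03, 0.01, 0.114, 255], [-0.005, 0.046, 0.025, 0.228, 255], [-0.005, 0.046, 0.045, 0.228, 255], [-0.005, 0.046, 0.06, 0.228, 255], [-0.005, 0.046, 0.066, 0.228, 255], [-0.005, 0.046, 0.072, 0.228, 255], [-0.005, 0.046, 0.077, 0.228, 255], [-0.005, 0.046, 0.079, 0.228, 255], [-0.005, 0.046, 0.079, 0.228, 255], [-0.005, 0.046, 0.079, 0.228, 255]], force=20)

```text
time_s: 32.85
tool_pos: [0.4412, 0.1307, -0.0191]
tool_rot: [0.766, 0.643, 0.0, 0.0]
force: [0.2, 2.4, 2.1]
finger_gap: 0.0168
```

Run:
```python
from h import *
go(.44,.13,-.0215,79.7)
im=bot.camera("scene"); im=cv2.resize(im[180:300,220:380],None,fx=5,fy=5,interpolation=cv2.INTER_CUBIC)[:600]; cv2.imwrite(f"pics/s23.png",np.clip(im[:,:,::-1]*1.2,0,255).astype(np.uint8))
```

```text
t 32.85 pos [ 0.4412  0.1307 -0.0191] az 80.07 F [0.2 2.4 2.1] M [-0.18 -0.1   0.04] gap 0.0168 MOVE [-0.0009 -0.001   0.0024] roll 0.006
```

View pics/s23.png

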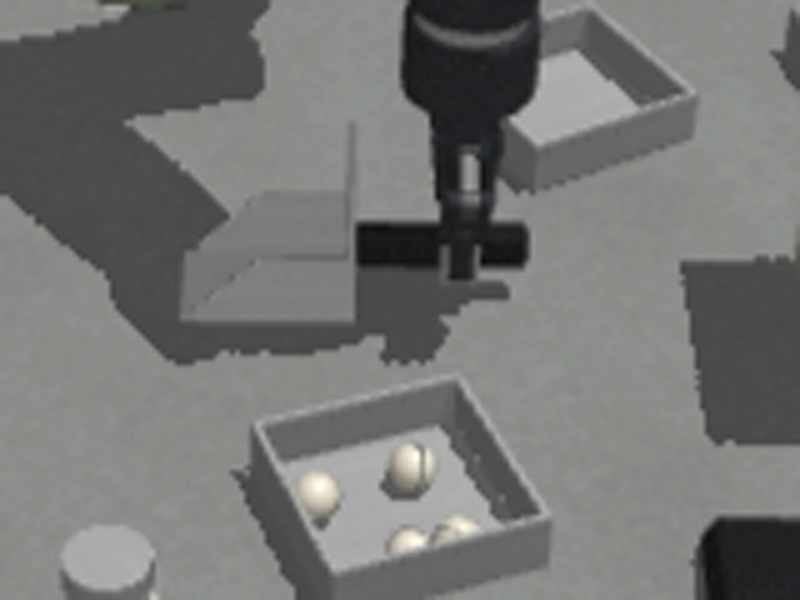

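Call:
servo_tool(steps=[[0, 0, 0, 0, 120], [0, 0, 0, 0, 60], [0, 0, 0, 0, 40], [0, 0, 0, 0, 40], [0, 0, -0.03, 0, 30], [0, 0, -0.08, 0, 0], [0, 0, -0.14, 0, 0], [0, 0, -0.18, -0.18, 0], [0, 0, -0.18, -0.36, 0], [0.02, 0, -0.18, -0.54, 0]], force=20)

```text
time_s: 34.15
tool_pos: [0.4444, 0.15, 0.1614]
tool_rot: [0.565, 0.825, 0.0, 0.001]
force: [-0.4, -0.5, -0.8]
finger_gap: 0.0855
```

Run:
```python
from h import *
im=bot.camera("top"); cv2.imwrite(f"pics/t24.png",im[:,:,::-1])
cv2.imwrite(f"pics/t24c.png",np.clip(cv2.resize(im[200:270,200:320],None,fx=6,fy=6,interpolation=cv2.INTER_CUBIC)[:600,:,::-1]*1.1,0,255).astype(np.uint8))
go(.42,.02,.14,-100.3)
print(bot.sense()["joint_positions"].round(2))
```

```text
t 34.2 pos [0.4447 0.1523 0.1611] az 111.58 F [1.4 1.8 0.7] M [ 0.05  0.01 -0.05] gap 0.0852 MOVE [-0.114  -0.0717  0.0208] roll -2.585
[ 0.17  0.21 -0.45  0.91  0.    1.37]
```

View pics/t24c.png

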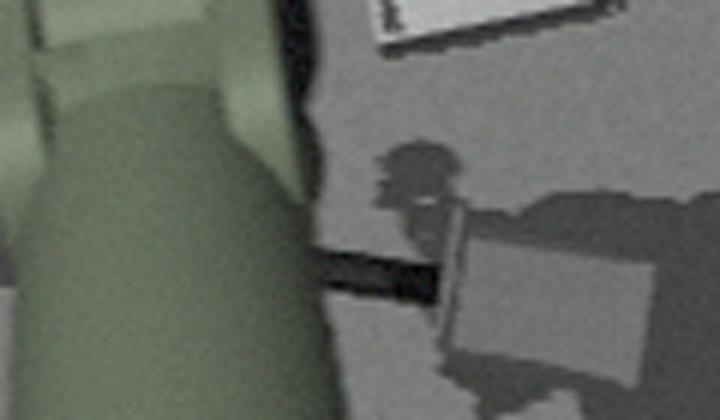

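Run:
```python
from h import *
px=np.array([(656,262),(636,388),(458,200),(440,347)])/6+[200,200]-.4
m=np.array([(96,32,0),(96,-32,0),(-2,32,96),(-2,-32,96)])/1e3
p,e=fit2d("top",px,m,[.43,.07,-1.74]);print(p.round(4),np.degrees(p[2]),e.tolist())
```

```text
[ 0.427   0.0654 -1.7276] -98.98537268306995 [[-0.13, 0.09], [0.32, -0.16], [0.06, 1.33], [-0.23, -1.25]]
```

Call:
servo_tool(steps=[[-0.03, -0.02, 0, -0.187, 0], [-0.06, -0.04, 0, -0.374, 0], [-0.09, -0.06, 0, -0.56, 0], [-0.114, -0.072, 0, -0.747, 0], [-0.114, -0.072, 0, -0.934, 0], [-0.114, -0.072, 0, -1.12, 0], [-0.114, -0.072, 0, -1.307, 0], [-0.114, -0.072, 0, -1.494, 0], [-0.114, -0.072, 0, -1.68, 0], [-0.114, -0.072, 0, -1.867, 0]])

```text
time_s: 35.45
tool_pos: [0.4173, 0.018, 0.1604]
tool_rot: [-0.327, 0.945, 0.0, -0.0]
force: [0.1, 0.8, 0.2]
finger_gap: 0.0855
```

Run:
```python
from h import *
go(.4205,.019,.12,-99.5)
```

```text
t 35.45 pos [0.4173 0.018  0.1604] az -141.79 F [0.1 0.8 0.2] M [-0.01  0.04 -0.04] gap 0.0855 MOVE [-0.0031 -0.0012  0.0404] roll -0.738
```

Call:
servo_tool(steps=[[-0.003, -0.001, 0, -0.187, 0], [-0.003, -0.001, 0, -0.374, 0], [-0.003, -0.001, 0, -0.56, 0], [-0.003, -0.001, 0, -0.738, 0], [-0.003, -0.001, 0.01, -0.738, 0], [-0.003, -0.001, 0.02, -0.738, 0], [-0.003, -0.001, 0.03, -0.738, 0], [-0.003, -0.001, 0.03, -0.738, 0], [-0.003, -0.001, 0.03, -0.738, 0], [-0.003, -0.001, 0.03, -0.738, 0]])

```text
time_s: 36.7
tool_pos: [0.4211, 0.0192, 0.1309]
tool_rot: [-0.644, 0.765, -0.0, 0.0]
force: [-0.2, 0.1, -0.1]
finger_gap: 0.0853
```

Run:
```python
from h import *
go(.4205,.019,.12,-99.5)
s=bot.sense(); im=bot.camera("wrist"); pickle.dump(s,open("s25.pkl","wb"))
cv2.imwrite(f"pics/w25.png",np.clip(im[:,:,::-1]*1.3,0,255).astype(np.uint8))
im=bot.camera("top"); cv2.imwrite(f"pics/t25.png",im[:,:,::-1])
```

```text
t 36.7 pos [0.4211 0.0192 0.1309] az -99.76 F [-0.2  0.1 -0.1] M [0.03 0.02 0.02] gap 0.0853 MOVE [0.0003 0.0006 0.0109] roll -0.005
```

View pics/w25.png

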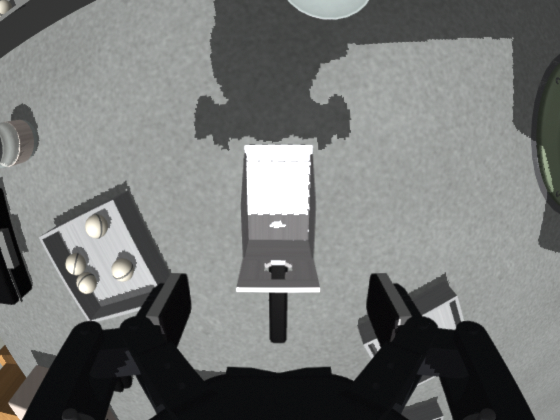

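Run:
```python
import cv2,numpy as np
im=cv2.imread("pics/w25.png"); cv2.imwrite("pics/w25c.png",np.clip(cv2.resize(im[140:300,225:335],None,fx=4,fy=3.7,interpolation=cv2.INTER_CUBIC)*.8,0,255).astype(np.uint8))
```

```text
(no output)
```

View pics/w25c.png

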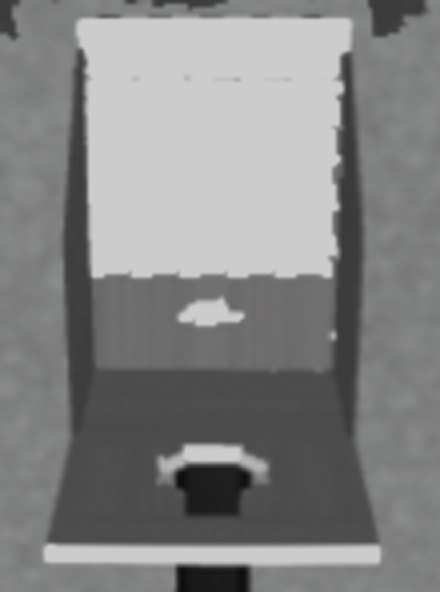

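Run:
```python
from h import *
s=pickle.load(open("s25.pkl","rb"))
q=np.array([(76,18),(352,18),(44,545),(381,545),(44,564),(381,562),(93,370),(333,370),(66,238),(362,238)],float)
px=np.c_[225+q[:,0]/4,140+q[:,1]/3.7]-.3
m=np.array([(96,32,0),(96,-32,0),(0,32,96),(0,-32,96),(-4,32,96),(-4,-32,96),(0,30.5,2.5),(0,-30.5,2.5),(50,32,45),(50,-32,45)])/1e3
for sl in (slice(0,10),slice(0,8)):
    p,e=fit2w(s,px[sl],m[sl],[.43,.07,-1.74]); print(p.round(4),np.degrees(p[2]).round(2),e.tolist())
c,d=np.cos(p[2]),np.sin(p[2])
g=[p[0]+.050*c,p[1]+.050*d]; print("grasp",g); go(*g,-.018,np.degrees(p[2]))
```

```text
[ 0.4295  0.0673 -1.7416] -99.79 [[0.7, -0.0], [-0.8, -0.0], [0.2, 0.0], [-0.2, 0.1], [0.5, -0.7], [-0.5, -0.1], [0.4, -0.5], [-0.0, -0.4], [-0.8, 0.6], [0.5, 0.7]]
[ 0.4296  0.0675 -1.7412] -99.76 [[0.7, 0.2], [-0.9, 0.2], [0.2, 0.2], [-0.2, 0.3], [0.5, -0.5], [-0.5, 0.1], [0.4, -0.3], [-0.0, -0.3]]
grasp [np.float64(0.42110566122249216), np.float64(0.01820208042329849)]
t 36.8 pos [0.421  0.0192 0.1309] az -99.75 F [ 0.6  0.5 -0.2] M [0.02 0.01 0.  ] gap 0.0856 MOVE [ 1.000e-03 -1.000e-04  1.489e-01] roll 0.0
```

Call:
servo_tool(steps=[[0.001, 0, 0.04, 0, 0], [0.001, 0, 0.09, 0, 0], [0.001, 0, 0.13, 0, 0], [0.001, 0, 0.155, 0, 0], [0.001, 0, 0.163, 0, 0], [0.001, 0, 0.163, 0, 60], [0.001, 0, 0.163, 0, 255], [0.001, 0, 0.163, 0, 255], [0.001, 0, 0.163, 0, 255], [0.001, 0, 0.163, 0, 255]], force=50)

```text
time_s: 38.05
tool_pos: [0.4214, 0.0181, -0.0316]
tool_rot: [-0.644, 0.765, -0.001, 0.001]
force: [-0.6, -0.6, 7.0]
finger_gap: 0.0635
```

Run:
```python
from h import *
go(.4205,.019,.12,-99.5)
im=bot.camera("scene"); im=cv2.resize(im[180:300,220:380],None,fx=5,fy=5,interpolation=cv2.INTER_CUBIC)[:600]; cv2.imwrite(f"pics/s26.png",np.clip(im[:,:,::-1]*1.2,0,255).astype(np.uint8))
im=bot.camera("wrist"); cv2.imwrite(f"pics/w26.png",np.clip(im[:,:,::-1]*1.3,0,255).astype(np.uint8))
```

```text
t 38.05 pos [ 0.4214  0.0181 -0.0316] az -99.75 F [-0.6 -0.6  7. ] M [-0.04  0.34  0.02] gap 0.0635 MOVE [-0.0007  0.0008 -0.1516] roll -0.004
```

View pics/s26.png

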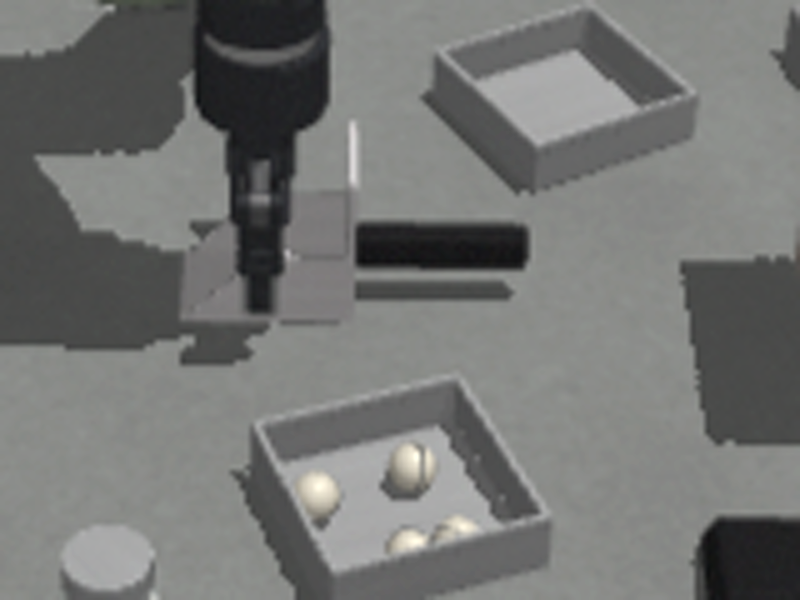

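View pics/w26.png

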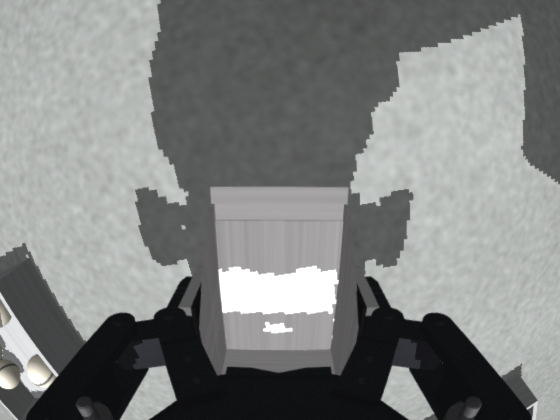

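Run:
```python
from h import *
s=pickle.load(open("s1.pkl","rb"))
S=np.array([.5159,.3136,.18]); u=np.array([np.cos(np.radians(79.685)),np.sin(np.radians(79.685)),0])
print(wproj([S,S-u*.006,S+u*.004],s).round(1))
im=cv2.imread("pics/w1.png"); cv2.imwrite("pics/w1s.png",np.clip(cv2.resize(im[0:100,380:560],None,fx=4,fy=4,interpolation=cv2.INTER_CUBIC)*1.8,0,255).astype(np.uint8))
c,q=np.cos(1.39077),np.sin(1.39077)
W=lambda x,y,z:[.52917+c*x-q*y,.38644+q*x+c*y,z]
print(wproj([W(-.07,-.022,0),W(-.07,.022,0),W(-.07,-.022,.168),W(-.07,.022,.168),W(-.07,.08,0),W(-.07,.08,.235)],s).round(1).tolist())
```

```text
[[460.7   9.2]
 [458.3  17.4]
 [462.2   3.8]]
[[393.9, 57.3], [357.3, 40.9], [480.6, 26.2], [421.7, -8.9], [306.2, 21.0], [353.3, -116.2]]
```

View pics/w1s.png

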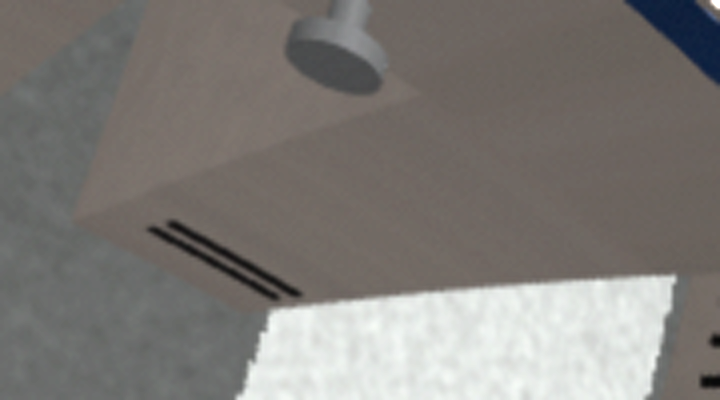

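Run:
```python
from h import *
s=pickle.load(open("s1.pkl","rb"))
c,q=np.cos(1.39077),np.sin(1.39077)
ob=np.array([(398.8,54.5),(485.3,23),(465,16.8)])
def f(d): 
    W=lambda x,y,z:[.52917+d[0]+c*x-q*y,.38644+d[1]+q*x+c*y,z]
    return (wproj([W(-.07,-.022,0),W(-.07,-.022,.168),W(-.082,0,.18)],s)-ob).ravel()
print(f([0,0]).round(1)); r=least_squares(f,[0,0]); print(r.x,f(r.x).round(1))
p=[.6194,.0528,.1974];a,b=np.cos(p[2]),np.sin(p[2])
W=lambda x,y,z:[p[0]+a*x-b*y,p[1]+b*x+a*y,z]
print(wproj([W(-.06,.06,.035),W(.06,.06,.035),W(-.06,-.06,.035)],s).round(1))
im=cv2.imread("pics/w1.png"); cv2.imwrite("pics/w1t.png",np.clip(cv2.resize(im[225:335,355:480],None,fx=5,fy=5,interpolation=cv2.INTER_CUBIC)*1.4,0,255).astype(np.uint8))
```

```text
[-4.9  2.8 -4.7  3.2 -7.5  3.4]
[0.00437038 0.00407707] [-0.7  0.4  1.2 -0.  -0.6 -0.2]
[[371.4 253.1]
 [464.5 246.2]
 [362.4 337.4]]
```

View pics/w1t.png

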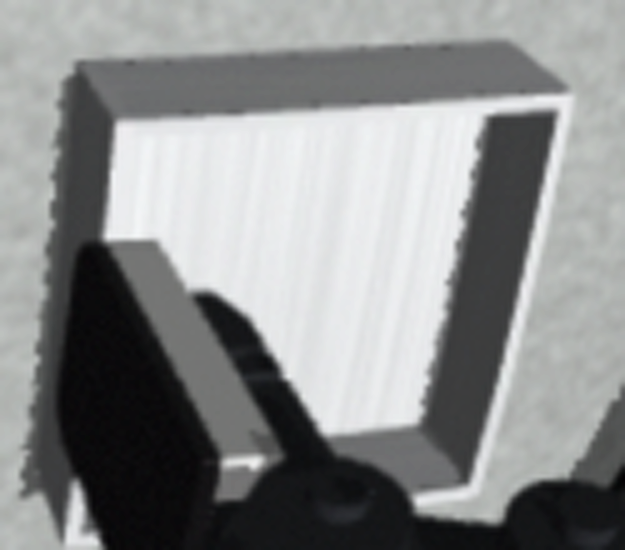

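```bash
python3 -c "
from h import *
go(.4898,.1503,.0864,-100.3)"
```

```text
t 38.15 pos [ 0.4214  0.0181 -0.0317] az -99.75 F [-0.1 -0.6  7. ] M [0.03 0.32 0.02] gap 0.0635 MOVE [-0.1419 -0.0453 -0.118 ] roll 0.01
```

Call:
servo_tool(steps=[[0, 0, -0.01, 0, 255], [0, 0, -0.04, 0, 255], [0, 0, -0.08, 0, 255], [-0.01, -0.003, -0.118, 0, 255], [-0.03, -0.01, -0.118, 0.01, 255], [-0.06, -0.019, -0.118, 0.01, 255], [-0.095, -0.03, -0.118, 0.01, 255], [-0.122, -0.039, -0.118, 0.01, 255], [-0.138, -0.044, -0.118, 0.01, 255], [-0.142, -0.045, -0.118, 0.01, 255]], force=70)

```text
time_s: 39.4
tool_pos: [0.4888, 0.1509, 0.0856]
tool_rot: [-0.641, 0.768, -0.0, -0.0]
force: [-0.1, -0.2, -2.5]
finger_gap: 0.0633
```

Run:
```python
from h import *
go(.4898,.1503,.0864,-100.3)
bot.camera("wrist")
im=bot.camera("scene"); cv2.imwrite(f"pics/s27f.png",im[:,:,::-1]); im=cv2.resize(im[140:270,290:450],None,fx=5,fy=5,interpolation=cv2.INTER_CUBIC)[:600]; cv2.imwrite(f"pics/s27.png",np.clip(im[:,:,::-1]*1.2,0,255).astype(np.uint8))
go(.4898,.1503,.0864,-100.3)
im=bot.camera("top"); im=cv2.resize(im[170:260,150:300],None,fx=5,fy=5,interpolation=cv2.INTER_CUBIC)[:600]; cv2.imwrite(f"pics/t27.png",np.clip(im[:,:,::-1]*1.2,0,255).astype(np.uint8))
```

```text
t 39.4 pos [0.4888 0.1509 0.0856] az -100.26 F [-0.1 -0.2 -2.5] M [-0.08 -0.   -0.  ] gap 0.0633 MOVE [ 0.0005 -0.0011 -0.0008] roll 0.001
t 39.5 pos [0.4884 0.1503 0.0855] az -100.32 F [-0.   0.2 -2.2] M [-0.11 -0.01  0.01] gap 0.0631 MOVE [-0.0003 -0.0014 -0.0009] roll -0.0
```

View pics/s27.png

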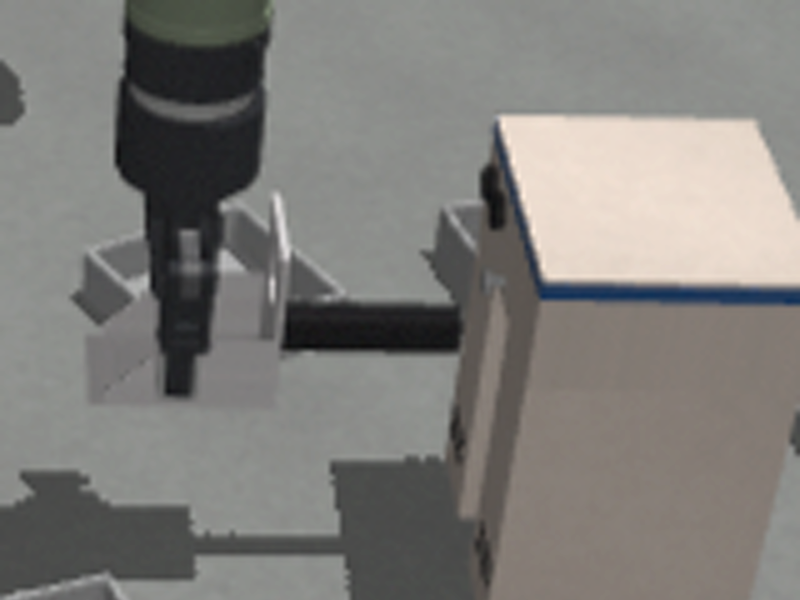

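View pics/t27.png

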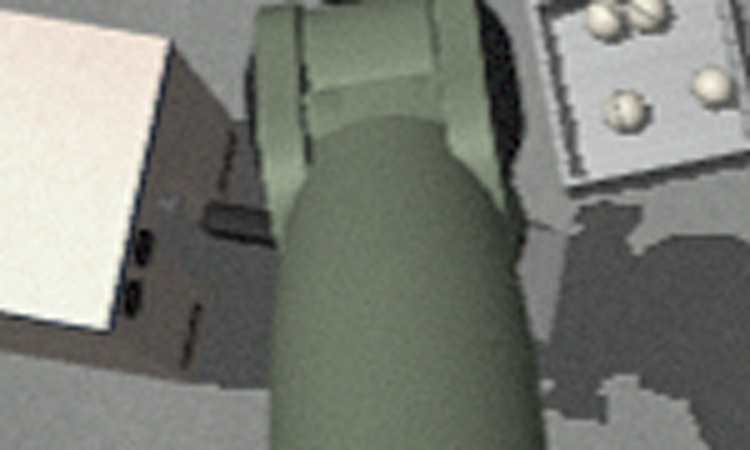

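Run:
```python
from h import *
im=bot.camera("top"); s=bot.sense(); 
T=s["tool_pos"]; az=np.radians(-100.3); d=np.array([np.cos(az),np.sin(az),0]); n=np.array([-d[1],d[0],0])
cr=np.clip(cv2.resize(im[195:235,170:215],None,fx=14,fy=14,interpolation=cv2.INTER_CUBIC)[:,:,::-1]*1.7,0,255).astype(np.uint8).copy()
def mark(P,col):
    q=((proj("top",P)[0]-[170,195]+.5)*14).astype(int); cv2.circle(cr,tuple(map(int,q)),3,col,-1); print(q)
o=T-.05*d; o[2]=T[2]+.0316
for x,y in((-104,-9),(-104,9),(-70,-9),(-70,9)): mark(o+d*x/1e3+n*y/1e3+[0,0,.044],(0,0,255))
S=np.array([.5202,.3176,.18]); mark(S,(0,255,0)); mark(S+d*.008,(0,255,0)); mark([.5159,.3136,.18],(255,0,0))
cv2.imwrite("pics/t28.png",cr)
print(T)
```

```text
[269 287]
[287 199]
[436 314]
[454 227]
[178 204]
[217 211]
[197 226]
[0.48825405 0.14979398 0.0854809 ]
```

View pics/t28.png

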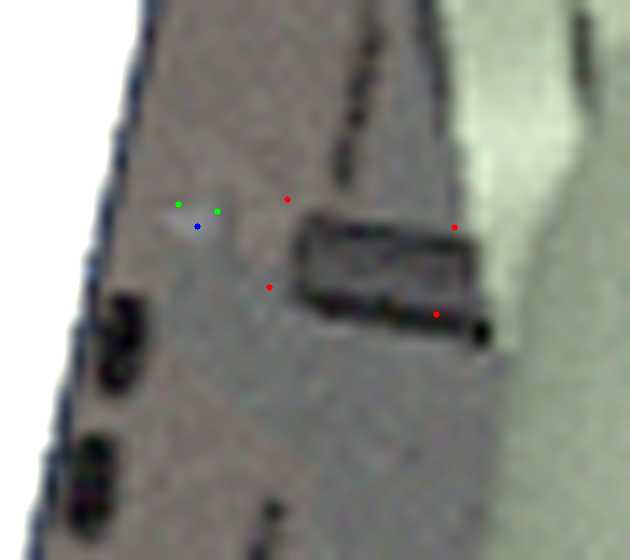

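```bash
python3 -c "
from h import *
S=np.array([.5202,.3176]);a=np.radians(-100.3);d=np.array([np.cos(a),np.sin(a)])
go(*(S+.069*d),.0864,-100.3)
go(*(S+.052*d),.0864,-100.3)"
```

```text
t 39.6 pos [0.4883 0.1498 0.0855] az -100.36 F [-0.2  0.8 -2.7] M [-0.06  0.02 -0.07] gap 0.0635 MOVE [-0.1018 -0.0013 -0.001 ] roll -0.001
t 39.6 pos [0.4883 0.1498 0.0855] az -100.36 F [-0.2  0.8 -2.7] M [-0.06  0.02 -0.07] gap 0.0635 MOVE [-0.1188 -0.0013 -0.001 ] roll -0.001
```

Call:
servo_tool(steps=[[-0.004, -0.0013, -0.001, 0, 255], [-0.014, -0.0013, -0.001, 0, 255], [-0.028, -0.0013, -0.001, 0, 255], [-0.044, -0.0013, -0.001, 0, 255], [-0.06, -0.0013, -0.001, 0, 255], [-0.076, -0.0013, -0.001, 0, 255], [-0.088, -0.0013, -0.001, 0, 255], [-0.096, -0.0013, -0.001, 0, 255], [-0.1, -0.0013, -0.001, 0, 255], [-0.102, -0.0013, -0.001, 0, 255]])

```text
time_s: 40.85
tool_pos: [0.5084, 0.2506, 0.0865]
tool_rot: [-0.641, 0.768, -0.0, -0.0]
force: [-0.6, -0.5, -1.3]
finger_gap: 0.0629
```

Run:
```python
from h import *
S=np.array([.5202,.3176]);a=np.radians(-100.3);d=np.array([np.cos(a),np.sin(a)])
im=bot.camera("scene"); im=cv2.resize(im[160:260,320:420],None,fx=6,fy=6,interpolation=cv2.INTER_CUBIC)[:600]; cv2.imwrite(f"pics/s29.png",np.clip(im[:,:,::-1]*1.2,0,255).astype(np.uint8))
im=bot.camera("wrist"); cv2.imwrite(f"pics/w29.png",np.clip(im[:,:,::-1]*1.3,0,255).astype(np.uint8))
go(*(S+.052*d),.0864,-100.3)
im=bot.camera("top"); im=cv2.resize(im[190:240,160:230],None,fx=10,fy=10,interpolation=cv2.INTER_CUBIC)[:600]; cv2.imwrite(f"pics/t29.png",np.clip(im[:,:,::-1]*1.5,0,255).astype(np.uint8))
```

```text
t 40.95 pos [0.5085 0.2505 0.0866] az -100.33 F [-0.  -0.2 -1.5] M [-0.09  0.02 -0.02] gap 0.0629 MOVE [-0.0161  0.0005  0.0002] roll -0.001
```

View pics/s29.png

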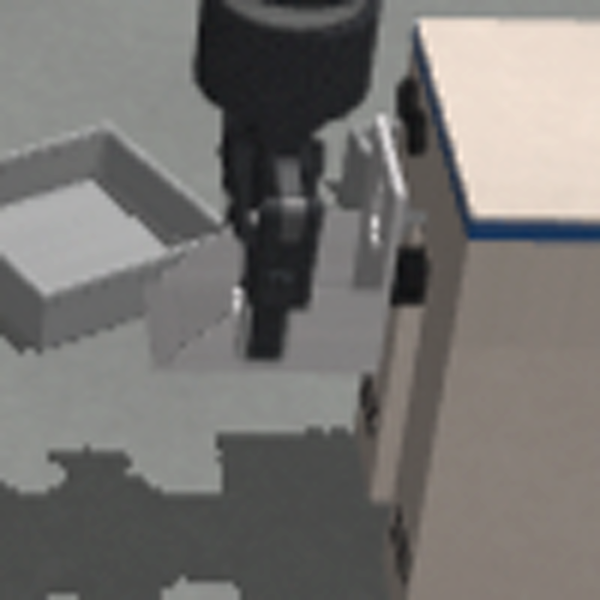

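View pics/t29.png

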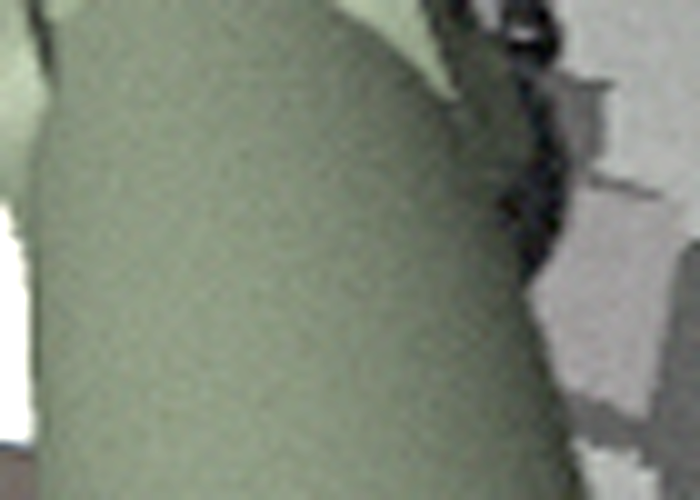

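View pics/w29.png

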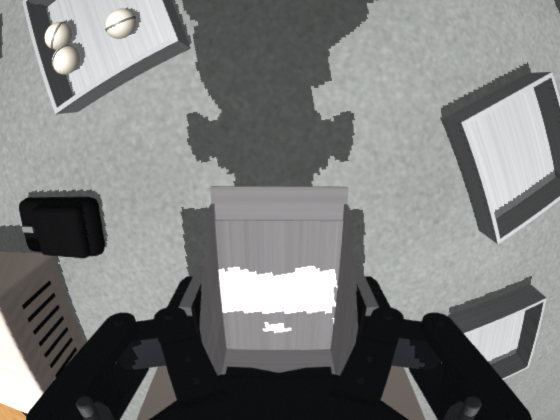

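Call:
servo_tool(steps=[[-0.002, 0.0005, 0, 0, 255], [-0.004, 0.0005, 0, 0, 255], [-0.006, 0.0005, 0, 0, 255], [-0.008, 0.0005, 0, 0, 255], [-0.01, 0.0005, 0, 0, 255], [-0.012, 0.0005, 0, 0, 255], [-0.014, 0.0005, 0, 0, 255], [-0.015, 0.0005, 0, 0, 255], [-0.016, 0.0005, 0, 0, 255], [-0.016, 0.0005, 0, 0, 255]])

```text
time_s: 42.25
tool_pos: [0.5108, 0.2666, 0.0866]
tool_rot: [-0.641, 0.768, -0.0, -0.0]
force: [0.7, 0.1, -1.4]
finger_gap: 0.0634
```

Run:
```python
from h import *
S=np.array([.5202,.3176]);a=np.radians(-100.3);d=np.array([np.cos(a),np.sin(a)])
im=bot.camera("scene"); im=cv2.resize(im[160:260,320:420],None,fx=6,fy=6,interpolation=cv2.INTER_CUBIC)[:600]; cv2.imwrite(f"pics/s30.png",np.clip(im[:,:,::-1]*1.2,0,255).astype(np.uint8))
go(*(S+.052*d),.0864,-100.3)
```

```text
t 42.3 pos [0.5108 0.2665 0.0865] az -100.32 F [ 0.4 -0.6 -1. ] M [-0.06  0.1   0.  ] gap 0.0631 MOVE [ 0.0001 -0.0001  0.0001] roll -0.0
```

View pics/s30.png

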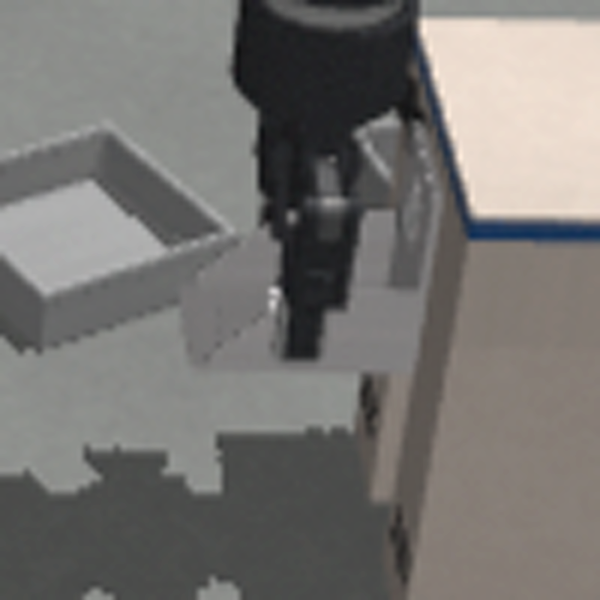

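Call:
servo_tool(steps=[[0, 0, 0.002, 0, 255], [0, 0, 0.004, 0, 255], [0, 0, 0.006, 0, 255], [0, 0, 0.008, 0, 255], [0, 0, 0.01, 0, 255], [0, 0, 0.012, 0, 255], [0, 0, 0.014, 0, 255], [0, 0, 0.0155, 0, 255], [0, 0, 0.017, 0, 255], [0, 0, 0.018, 0, 255]])

```text
time_s: 43.55
tool_pos: [0.5108, 0.2665, 0.0685]
tool_rot: [-0.641, 0.768, 0.0, -0.0]
force: [-0.6, 0.5, -0.8]
finger_gap: 0.0633
```

Run:
```python
from h import *
S=np.array([.5202,.3176]);a=np.radians(-100.3);d=np.array([np.cos(a),np.sin(a)])
im=bot.camera("scene"); im=cv2.resize(im[160:260,320:420],None,fx=6,fy=6,interpolation=cv2.INTER_CUBIC)[:600]; cv2.imwrite(f"pics/s31.png",np.clip(im[:,:,::-1]*1.2,0,255).astype(np.uint8))
go(*(S+.052*d),.0684,-100.3)
```

```text
t 43.6 pos [0.5108 0.2665 0.0684] az -100.32 F [ 0.5 -0.1 -0.8] M [-0.04 -0.02  0.03] gap 0.0627 MOVE [ 0.0001 -0.0001  0.    ] roll -0.0
```

View pics/s31.png

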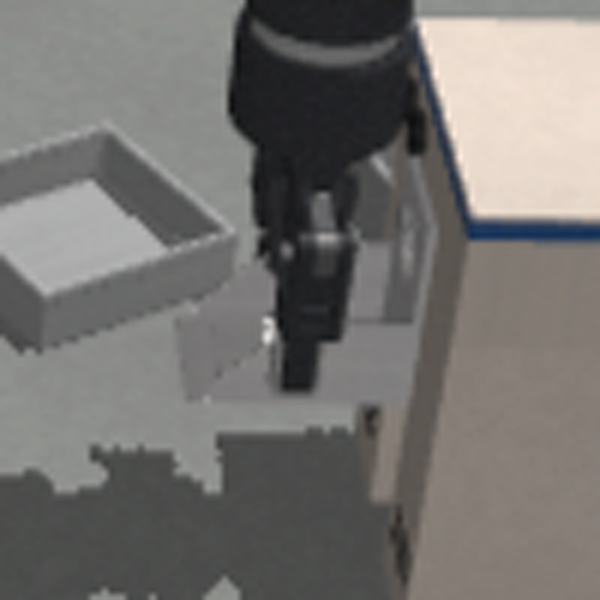

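Call:
servo_tool(steps=[[0, 0, 0.0005, 0, 255], [0, 0, 0.001, 0, 255], [0, 0, 0.0015, 0, 255], [0, 0, 0.002, 0, 255], [0, 0, 0.002, 0, 255], [0, 0, 0.002, 0, 255], [0, 0, 0.002, 0, 255], [0, 0, 0.002, 0, 255], [0, 0, 0.002, 0, 255], [0, 0, 0.002, 0, 255]])

```text
time_s: 44.85
tool_pos: [0.5112, 0.267, 0.0676]
tool_rot: [-0.641, 0.768, 0.0, 0.001]
force: [-2.8, -1.3, 6.9]
finger_gap: 0.0634
```

Run:
```python
from h import *
go(.5108,.2665,.0684,-100.3)
bot.camera("top");go(.5108,.2665,.0684,-100.3)
```

```text
t 44.85 pos [0.5112 0.267  0.0676] az -100.3 F [-2.8 -1.3  6.9] M [0.2  0.31 0.11] gap 0.0634 MOVE [ 0.0005  0.0003 -0.0008] roll 0.0
t 44.9 pos [0.5112 0.267  0.0676] az -100.3 F [-3.6 -1.7  7.4] M [0.2  0.31 0.14] gap 0.0636 MOVE [ 0.0005  0.0003 -0.0008] roll -0.0
```

Call:
servo_tool(steps=[[0, 0, 0, 0, 180], [0, 0, 0, 0, 80], [0, 0, 0, 0, 0], [0, 0, 0, 0, 0], [0, 0, 0, 0, 0], [0, 0, 0, 0, 0], [0.003, 0, -0.001, 0, 0], [0.01, 0, -0.004, 0, 0], [0.02, 0, -0.01, 0, 0], [0.03, 0, -0.02, 0, 0]], force=20)

```text
time_s: 46.15
tool_pos: [0.5051, 0.2361, 0.087]
tool_rot: [-0.641, 0.768, 0.0, -0.0]
force: [-0.9, -0.6, 0.2]
finger_gap: 0.0854
```

Run:
```python
from h import *
im=bot.camera("scene"); im=cv2.resize(im[160:260,320:420],None,fx=6,fy=6,interpolation=cv2.INTER_CUBIC)[:600]; cv2.imwrite(f"pics/s32.png",np.clip(im[:,:,::-1]*1.2,0,255).astype(np.uint8))
im=bot.camera("wrist"); cv2.imwrite(f"pics/w32.png",np.clip(im[:,:,::-1]*1.3,0,255).astype(np.uint8))
go(.5108,.2665,.0684,-100.3)
```

```text
t 46.25 pos [0.5062 0.2361 0.0882] az -100.4 F [0.3 0.1 0.4] M [ 0.05 -0.03  0.05] gap 0.0854 MOVE [-0.0307  0.001   0.0198] roll -0.002
```

View pics/s32.png

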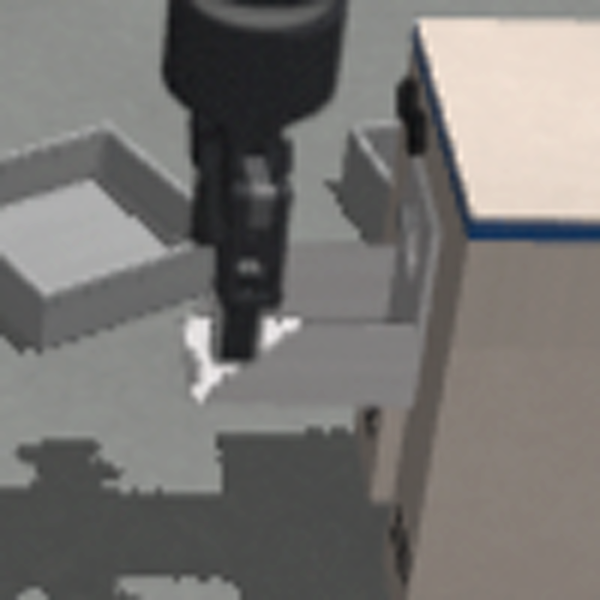

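View pics/w32.png

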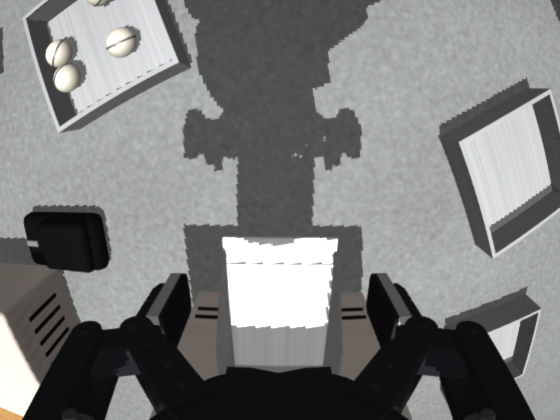

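Released and hanging. Withdraw clear and check everything.

Call:
servo_tool(steps=[[0.02, 0, -0.01, 0, 0], [0.06, 0, -0.03, 0, 0], [0.11, 0, -0.06, 0, 0], [0.16, 0, -0.09, 0, 0], [0.2, 0, -0.12, 0, 0], [0.23, 0, -0.14, 0, 0], [0.25, 0, -0.15, 0, 0], [0.25, 0, -0.15, 0, 0], [0.25, 0, -0.15, 0, 0], [0.25, 0, -0.15, 0, 0]])

```text
time_s: 47.5
tool_pos: [0.4603, -0.0082, 0.236]
tool_rot: [-0.641, 0.767, 0.001, -0.0]
force: [-0.6, 0.6, -0.6]
finger_gap: 0.0851
```

Run:
```python
from h import *
im=bot.camera("scene"); cv2.imwrite("pics/s33.png",im[:,:,::-1])
c=cv2.resize(im[150:260,330:440],None,fx=5.4,fy=5.4,interpolation=cv2.INTER_CUBIC)[:600]; cv2.imwrite(f"pics/s33c.png",np.clip(c[:,:,::-1]*1.3,0,255).astype(np.uint8))
im=bot.camera("top"); cv2.imwrite("pics/t33.png",im[:,:,::-1])
# compare predicted home pose in scene: unit offset from top corners
S=np.array([.5202,.3176,.18]);a=-100.3;d=np.array([np.cos(np.radians(a)),np.sin(np.radians(a)),0])
go(.5,.2,.2,-100.3)
```

```text
t 47.6 pos [ 0.4604 -0.0083  0.2361] az -100.24 F [ 0.1 -0.2  0.2] M [ 0.02 -0.    0.01] gap 0.0853 MOVE [-0.212  -0.002   0.0361] roll 0.001
```

View pics/s33.png

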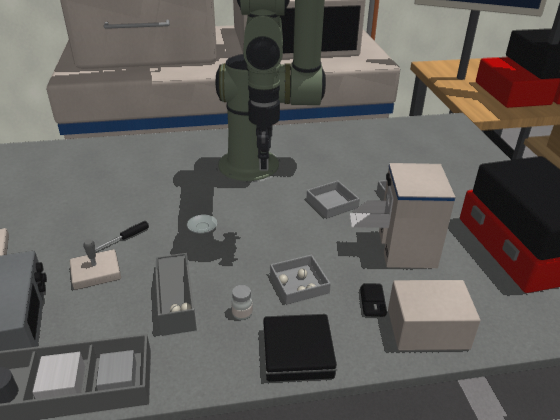

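View pics/s33c.png

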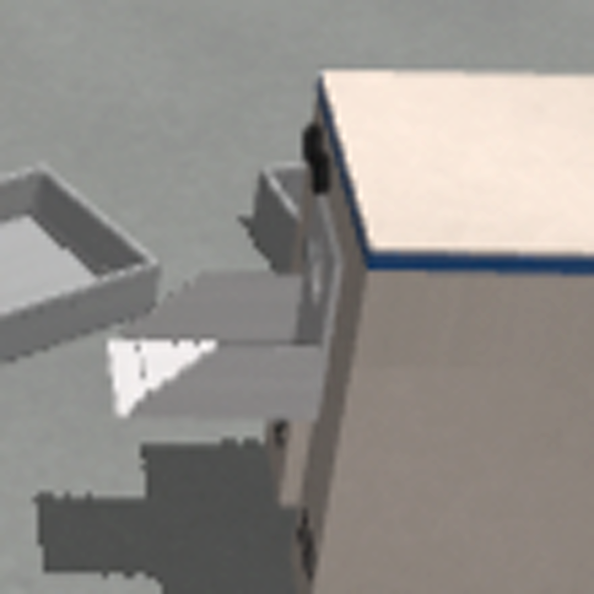

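View pics/t33.png

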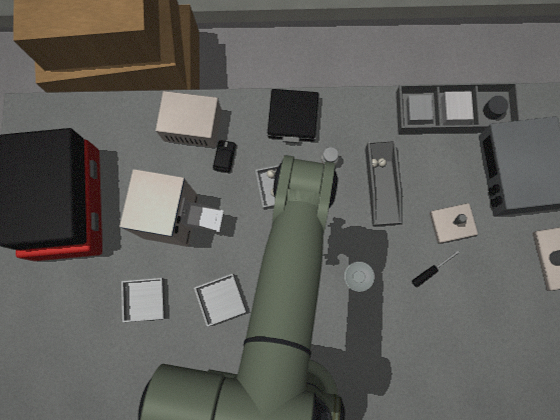

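```bash
python3 -c "
from workcell import bot
print(bot.hand_in(), bot.sense()['time_s'])"
```

```text
the job is handed in; nothing more can be done
the job is handed in; nothing more can be done
```

The job is handed in, at about 47.6 s of the 72 s allowed. I moved four balls to the tray farthest from the base, and the other two are back in the trough. I then stood the empty scoop flat on the bench, released it, took it again across the bowl sides, hung it on the unit and let go.

**Last checks:**
- **Balls:** pictures after each step show four balls in the tray and two in the trough. No other balls show.
- **Hang:** the plate met the screw after about 19 mm of downward slide (18 mm expected), with an upward force of about 7 N. After release the scoop looks level, and its outline is within about 1 pixel of where it was when gripped home.
- **Bystanders:** jar, screwdriver, mouse and dish look unmoved.

**What went wrong or disagreed:**
- **Fingertips:** they stand about 36 mm behind the reported TCP, so my first two grasp attempts closed on nothing. I corrected the height from the pictures.
- **Cameras:** the scene camera was about 3 pixels off. The top camera was about 4 mm off in both x and y compared with the wrist camera and the arm. I aimed the hang using the wrist-corrected values.
- **Force in the trough:** one push against the steep end jammed at about 37 N horizontal (about 39 N in all). That was on the scoop's lip, and I backed off at once.

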